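# Break down the forming set-up and clear the T-slot

### The arm

A 6-joint arm with a two-finger parallel gripper is mounted at the origin on the work surface. World frame = base frame: x ahead of the robot, y to its left, z up, the work surface at z = 0. Lengths are in m, angles in rad, forces in N, time in s.
With the tool pointing down it reaches from about 0.25 to 0.8 m from the base axis. Payload 8.5 kg.
Tool frame: the origin (TCP) lies midway between the tips of the shut fingers; the grasp point (between the pads) lies behind it (bot.pinch_z is the z of the grasp point in the tool frame, in m); z points along the fingers, y is the direction in which the jaws open and shut (so a half turn about z gives the same grasp; the last joint's range is limited). The gripper opens to 85 mm and grips with 20 to 120 N. Pads are 22 mm wide; open, the fingers measure 114 mm over their backs; the gripper's body (76 mm by 85 mm) begins 54 mm behind the grasp point. The pads swing forward as they close: fully open they stand 13 mm farther back than shut.
Start: joints at [1.14, 0.238, -0.013, 1.319, 0, 1.571], TCP at [0.219, 0.477, 0.231] pointing down, gripper open.
Joint ranges: [-2.66, 2.66], [-1.03, 1.9], [-1.14, 1.46], [-1.82, 2.27], [-1.45, 1.34], [-3.14, 3.14]. Speed limits (rad/s): [2.22, 2.22, 2.79, 3.14, 3.14, 3.14].

### API

Orientations are given as a unit quaternion [x, y, z, w].
In Python, from station import bot, imaging gives the robot as it stands. The module is installed in compiled form; this text tells all that it offers.
- The arm moves only by the tool apply_moves, never from a script. Its argument "deltas" is text: rows parted by semicolons, each of 7 numbers parted by spaces: the shift along the tool's x, y, z in cm, then the turn, a rotation vector about the tool's x, y, z in units of 5 degrees (1.0 is 5 degrees), then the closure, from 0 (fully open) to 1 (shut). A call has 1 to 5 rows; each row shifts and turns the commanded pose from where the row before left it, along the tool's axes as they then stand; what a row does not reach is not made up. A row lasts 1/10 s, in which the tool goes at most 50 mm and 8.59 degrees, less where a joint would pass 70% of its speed; a pose out of reach is approached as far as the arm can. A call is refused whole if a number of a shift passes 5 or a number of a turn 1, either way. A call with a gripper value outside its range is refused whole. The fingers move at their own pace and stop on an object; the grip force is fixed at half the most. Time passes only in rows, so rows that do not move let the fingers close. It gives the time, the measured TCP pose, the force and the opening at its end, in the units of the state.
- bot.get_obs(): the state, without advancing time (a new reading comes with each control period).
- imaging.camera(name): name is "scene" or "top" or "wrist"; returns a dict with "pixels" (480x640x3 uint8, blue, green, red), "intrinsics" (3x3 intrinsics, pixels), "k1" (the pictures are not rectified: a ray, as slopes to the right and down, at radius r is drawn at 1 + k1 r^2 times it, then the intrinsics apply), "R" (3x3) and "t" (3): a world point X has camera coordinates R X + t. Camera axes: x right, y down, z forward; pixel columns grow to the right and rows downward; lengths in m; the calibration is good to about 2 mm. A picture is of the moment at which its call begins. There is no depth.
- bot.sign_off(): hands the job in, once; it reports no verdict.
The state is a dict: "t": time; "joint_positions": joint angles; "qvel": joint speeds; "effort": joint torques, N m; "ee_pos": TCP position; "ee_rot": TCP orientation; "contact_force": force on the tool from outside, world axes, zero at the start; "wrist_torque": the same for the moment, N m; "finger_gap": finger opening in m.
Only numpy, scipy, OpenCV 4.12 (cv2) and the standard library are available. Lean on these libraries where they do the work, as an engineer would, in place of code of your own. Each camera call takes 0.05 s, during which the arm holds its last target. There are 200 camera calls.

### The job

Break down the forming set-up on the slotted bed plate: take its stack apart from the top, one piece at a time, and set each piece down in its own place without letting it fall - first the copper dish with its foot in the wooden ring stand, then the steel ring die over the post, then the aluminium block flat inside its low-rimmed tray. Then take the scraper from its holder, lower its blade into the T-slot behind the sheared-off bolt and push the bolt along the slot until it drops out of the open end into the chip trough (it is sharp: keep your fingers off it), and stand the scraper back in its holder.

Things in the scene. Friction and masses are not known exactly. Their poses are not given: they have to be found in the camera images.
- plate: Bed plate, fixed cast iron, 150 x 220 x 40 mm; origin: centre of underside, z up. Two T-slots along y, centred x = -36, +36 mm: 18 mm wide in the top 10 mm, 30 mm below, floor 20 mm up. Stop bar closes them at y = -110; open at y = +110 into chip trough: inside y 110 to 172, x +-72, floor 4 mm, rim 16 mm up. Stud in slot x = +36 at y = -75, 28 mm over the top. Lugs reach 25 mm out on x sides.
- block: Packing block, plain aluminium, 90 x 50 x 25 mm (x, y, z), about 0.3 kg: lowest of the stack, lying on the plate's top face with its long x axis roughly across the slots, on the half towards the trough. Origin at the centre of its underside, z up.
- ring: Ring die, plain steel, outside diameter 64 mm, hole diameter 40 mm, 28 mm high, about 0.42 kg: lies flat on the block. Origin on its axis at the underside, z along the axis, up.
- dish: Small copper dish, about 0.11 kg: open cup, outside diameter 52 mm, straight upright wall 2.5 mm thick, on a foot 28 mm in diameter and 5 mm high; 36 mm high in all. It stands on the ring die, foot hanging in its hole, flat shoulder (5 mm above the origin) on the ring's top face. Origin at the centre of the foot's underside, z up.
- scrap: Sheared-off T-bolt in the plate's slot at x = -36 mm, on the half towards the stop bar: steel head 25 x 32 x 8 mm (x across, y along the slot) trapped under the lips, brass-coloured stub 12 mm in diameter and 7 mm high on top, ending 5 mm below the plate's top. Slides freely along the slot (under 1 N). About 60 g. Origin at the centre of the head's underside, z up.
- scraper: Slot scraper, upright, 102 mm high, 0.11 kg: steel blade 9 mm wide (x), 4 mm thick (y), 40 mm long; brass collar 32 mm in diameter at 40 to 44 mm; square wooden handle 24 x 24 mm (sides along x, y) at 44 to 102 mm. Origin at the centre of the blade's lower end, z up. Stands in its holder, x along the holder's x, a few mm of play. In the slot its x lies across the slot.
- stand: Ring stand for the dish, turned light wood, fixed: outside diameter 76 mm, hole diameter 42 mm, 18 mm high. Origin at the centre of its underside, z up. With the dish in place its foot hangs in the hole and its shoulder lies on the top face (dish origin 13 mm above this origin).
- post: Post for the ring die, fixed: dark wooden disc of 90 mm diameter, 12 mm thick, with a steel post of 20 mm diameter in the middle reaching 46 mm above the bench, its tip tapered. Origin at the centre of the disc's underside, z up. The ring goes over the post and lies on the disc.
- tray: Tray for the block, fixed: wooden board 126 x 86 mm (x, y), floor 4 mm and rim 9 mm above the bench, rim 5 mm thick, so 116 x 76 mm inside. Origin at the centre of its underside, z up. The block lies in it with its long side along the tray's x, either way round.
- holder: Scraper holder, fixed: dark wood block 75 x 55 x 44 mm (x, y, z) with a rectangular hole 18 mm (x) by 13 mm (y) straight down through its centre; the scraper's collar rests on its top face and the blade hangs in the hole (scraper origin 4 mm above this origin). Origin at the centre of its underside, z up.
Not all that is in view belongs to the job. Leave any blue or turquoise look-alike of the dish alone.

How it is judged:
On the way, in this order (a step that is already met when the one before it is completed fails the run):
1. the dish stands released in the ring stand (horizontal distance between dish and stand below 0.01 m and z of dish in the frame of stand between 0.01 and 0.0155 m and angle between dish's own z axis and vertical below 0.1 rad and contact force between the fingers and dish below 0.05 N), for 0.2 s.
2. the ring die lies released over the post (horizontal distance between ring and post below 0.0125 m and z of ring in the frame of post between 0.009 and 0.0145 m and angle between ring's own z axis and vertical below 0.1 rad and contact force between the fingers and ring below 0.05 N), for 0.2 s.
3. the block lies released in its tray (horizontal distance between block and tray below 0.02 m and z of block in the frame of tray between 0.001 and 0.0065 m and angle between block's own z axis and vertical below 0.1 rad and contact force between the fingers and block below 0.05 N), for 0.2 s.
4. the scraper's blade is down in the slot that holds the bolt, behind it (x of scraper in the frame of plate between -0.043 and -0.029 m and z of scraper in the frame of plate below 0.034 m and y of scraper in the frame of scrap below -0.01 m and y of scraper in the frame of plate above -0.11 m), for 0.1 s.
5. the bolt lies in the chip trough (y of scrap in the frame of plate between 0.113 and 0.174 m and x of scrap in the frame of plate between -0.074 and 0.074 m and z of scrap in the frame of plate below 0.026 m and linear speed of scrap below 0.02 m/s and angular speed of scrap below 0.3 rad/s), for 0.2 s.
At the end, for the whole second after the job is handed in: Released and at rest: dish upright in the ring stand, shoulder on the wood (within 10 mm of centre); ring die flat on the disc over the post; block flat on the tray floor inside the rim; sheared bolt in the chip trough; scraper upright in its holder, collar on the wood (all of step 5 and horizontal distance between dish and stand below 0.01 m and z of dish in the frame of stand between 0.01 and 0.0155 m and angle between each of dish, ring, block, scraper's own z axis and vertical below 0.1 rad and horizontal distance between ring and post below 0.0125 m and z of ring in the frame of post between 0.009 and 0.0145 m and horizontal distance between block and tray below 0.02 m and z of block in the frame of tray between 0.001 and 0.0065 m and horizontal distance between scraper and holder below 0.008 m and z of scraper in the frame of holder between 0.0015 and 0.0065 m and linear speed of each of dish, ring, block, scraper below 0.02 m/s and angular speed of each of dish, ring, block, scraper below 0.3 rad/s); the robot touches nothing.
It fails at once if the dish, the ring die, the block or the scraper was let fall (more than about 18 mm) ((contact force between the fingers and dish below 0.05 N and linear speed of dish above 0.6 m/s) or (contact force between the fingers and ring below 0.05 N and linear speed of ring above 0.6 m/s) or (contact force between the fingers and block below 0.05 N and linear speed of block above 0.6 m/s) or (contact force between the fingers and scraper below 0.05 N and linear speed of scraper above 0.6 m/s)).
It fails at once if the sheared bolt was touched with the fingers (contact force between the fingers and scrap above 0.5 N).
It also fails if it takes over 128 s, if anything falls off the work surface, if the arm or the gripper's body presses on something with over 40 N, if the wrist force passes 120 N, or if a joint passes its speed limit or range.

## Working session

There is one attempt and no reset: what is moved stays moved. The work goes in short steps, Python scripts to look and compute and a tool call to move; the robot and the scene stay as the last step left them, time stands still between calls to the robot, and variables do not carry over. Pictures are saved under pics/ and viewed, about 12 in all and at most 16, crops included, and the job is handed in when it is done.

Besides the shell and the picture viewer there is one more tool, called as name(argument=value, ...) on one line, values as JSON. apply_moves: Moves the arm, as the interface text tells. Its arguments: {"type":"object","properties":{"deltas":{"type":"string"}},"required":["deltas"]}

```bash
mkdir -p pics; ls
cat > h.py <<'E'
import numpy as np, cv2
from scipy.spatial.transform import Rotation as Rot
from station import bot, imaging
def shot(name,fn):
    c=imaging.camera(name); cv2.imwrite(f'pics/{fn}.png',c['pixels'])
    np.savez(f'pics/{fn}.npz',K=c['intrinsics'],k1=c['k1'],R=c['R'],t=c['t']); return c
def load(fn): return np.load(f'pics/{fn}.npz')
def px2w(c,uv,z):
    K=np.array(c['K']) if 'K' in c else np.array(c['intrinsics'])
    d=np.array([(uv[0]-K[0,2])/K[0,0],(uv[1]-K[1,2])/K[1,1]]); s=d.copy()
    for _ in range(20): s=d/(1+float(c['k1'])*(s@s))
    R=np.array(c['R']);t=np.array(c['t']); o=-R.T@t; r=R.T@np.array([*s,1])
    return o+r*(z-o[2])/r[2]
def w2px(c,X):
    K=np.array(c['K']) if 'K' in c else np.array(c['intrinsics'])
    p=np.array(c['R'])@np.array(X)+np.array(c['t']); s=p[:2]/p[2]; s=s*(1+float(c['k1'])*(s@s))
    return K[:2,:2]@s+K[:2,2]
E
python3 - <<'E'
from h import *
for n in ('scene','top'):
    c=shot(n,n+'0'); print(n,c['intrinsics'],c['k1'],-c['R'].T@c['t'],c['R'])
o=bot.get_obs(); print(o, bot.pinch_z)
E
```

```text
pics
scene [[475.30396686   0.         324.98413385]
 [  0.         475.30396686 239.29070218]
 [  0.           0.           1.        ]] -0.10295368229127774 [ 1.08898799 -0.35114689  0.6375735 ] [[ 0.53667376  0.84374544  0.00865465]
 [ 0.56629796 -0.35255851 -0.74498934]
 [-0.62553009  0.40471734 -0.66702023]]
top [[436.99382136   0.         320.9511976 ]
 [  0.         436.99382136 237.82025964]
 [  0.           0.           1.        ]] -0.08333219992555473 [ 3.64438496e-01 -8.83978581e-04  9.92795952e-01] [[-9.83719763e-02 -9.95149522e-01 -6.19439637e-04]
 [-9.71149245e-01  9.61353572e-02 -2.18236426e-01]
 [ 2.17237425e-01 -2.08667802e-02 -9.75895731e-01]]
{'t': 0.1, 'joint_positions': array([ 1.14000449e+00,  2.38747269e-01, -1.41168955e-02,  1.31918804e+00,
        6.10200917e-06,  1.57081030e+00]), 'qvel': array([ 4.31613457e-04, -2.28215257e-03,  1.97010063e-03, -9.06584311e-04,
       -4.85294707e-04,  1.87721651e-06]), 'effort': array([ 2.08928563e-03, -5.39723182e+01,  3.46998489e+01,  1.35271711e-02,
        1.12996336e-04,  1.20939813e-06]), 'ee_pos': array([0.21909118, 0.47672517, 0.23074867]), 'ee_rot': array([ 2.13740997e-01,  9.76890164e-01, -6.12775039e-04, -1.37187765e-04]), 'contact_force': array([ 0.3129406 ,  0.50211564, -0.57204727]), 'wrist_torque': array([0.02538696, 0.01295991, 0.04065744]), 'finger_gap': 0.08553206316832312} -0.0187
```

View pics/top0.png

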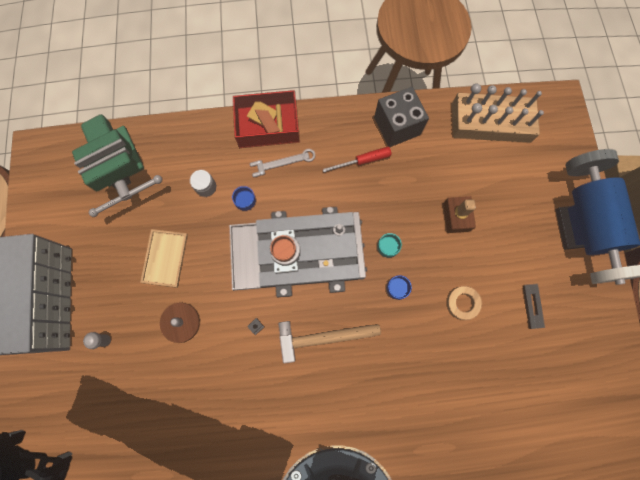

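View pics/scene0.png

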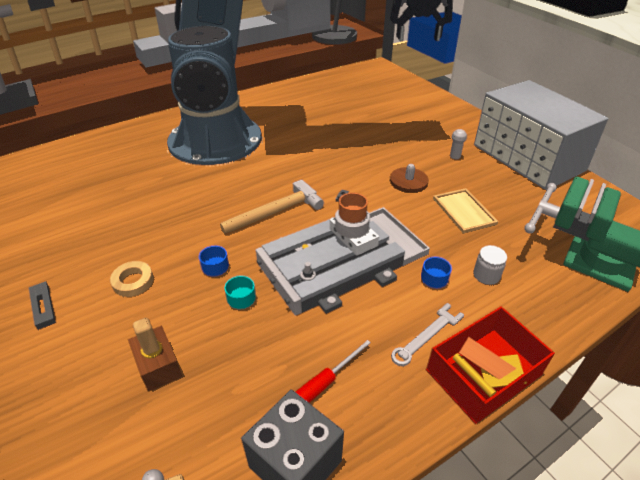

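Top view: trough and plate span about u 230–365, v 212–290, with the dish at (285,249). The bolt stub is at (326,263), stand (465,303), post (179,322), tray (164,258) and holder (460,213). I'll enlarge these.

Run:
```python
import cv2,numpy as np
im=cv2.imread('pics/top0.png')
def crop(x,y,w,h,s):
    c=cv2.resize(im[y:y+h,x:x+w],None,fx=s,fy=s,interpolation=cv2.INTER_CUBIC)
    for i in range(0,w,10):
        cv2.line(c,(i*s,0),(i*s,5),(0,255,255),1); cv2.putText(c,str(x+i),(i*s,14),0,.3,(0,255,255),1)
    for j in range(0,h,10):
        cv2.line(c,(0,j*s),(5,j*s),(0,255,255),1); cv2.putText(c,str(y+j),(7,j*s+4),0,.3,(0,255,255),1)
    return c
cv2.imwrite('pics/c1.png',crop(220,195,160,110,5))
a=[crop(425,273,80,60,5),crop(420,183,80,60,5),crop(125,228,80,60,5),crop(140,292,80,60,5)]
cv2.imwrite('pics/c2.png',np.vstack([np.hstack(a[:2]),np.hstack(a[2:])]))
```

```text
(no output)
```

View pics/c1.png

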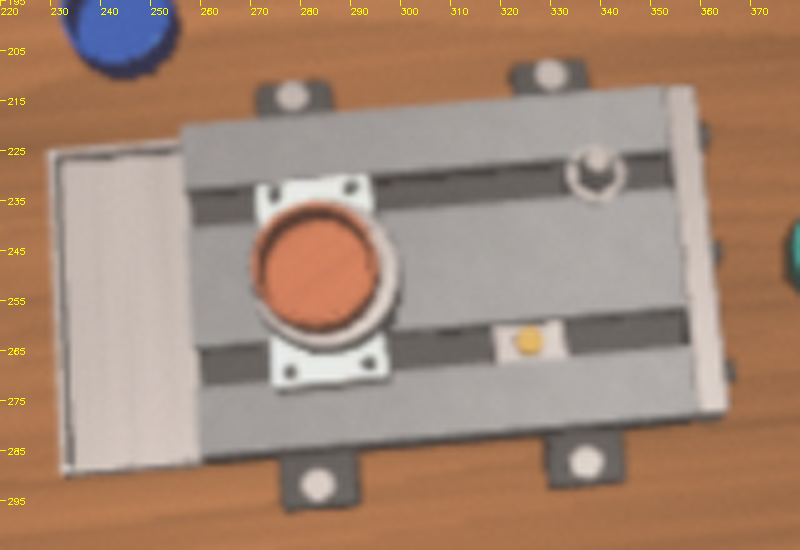

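View pics/c2.png

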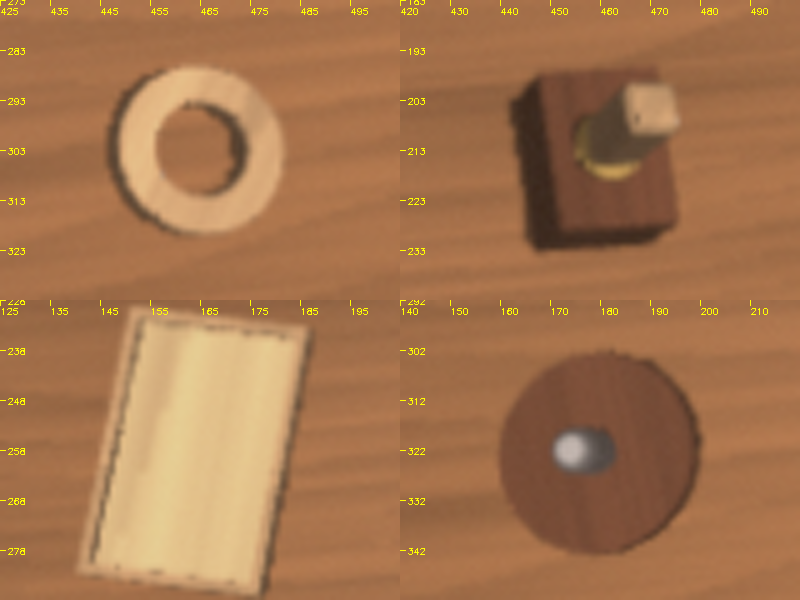

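Run:
```python
from h import *
c=load('top0')
P=dict(A=((256.2,220),.04),B=((260.4,287),.04),slotLa=((260,271.5),.04),slotLb=((357.5,264),.04),edgeB=((352,279.5),.04),dish=((283,248.6),.124),stub=((325.8,263.4),.035),stand=((465.2,303.1),.018),
h1=((448,198),.044),h2=((472,196.4),.044),h3=((475.6,227.4),.044),h4=((451.6,229),.044),scr=((470.4,204.6),.106),
t1=((151,229),.009),t2=((187.4,233.4),.009),t3=((177.4,287.4),.009),t4=((140.6,282.4),.009),
disc=((179.8,322.6),.012),tip=((174.4,322),.046),b1=((271.4,231.4),.065),b2=((294.4,230),.065),b3=((297.6,270.6),.065),b4=((274.6,272.6),.065))
W={k:px2w(c,*v) for k,v in P.items()}
for k in W: print(k,W[k].round(4))
for n in ('h','t','b'): print(n,np.mean([W[n+str(i)] for i in range(1,5)],0).round(4))
def ang(a,b): d=W[b]-W[a]; return np.degrees(np.arctan2(d[1],d[0])).round(1), np.linalg.norm(d).round(4)
for a,b in [('B','A'),('slotLb','slotLa'),('h3','h2'),('h4','h1'),('t4','t1'),('t3','t2'),('t2','t1'),('b3','b2'),('b4','b1'),('h2','h1'),('b2','b1')]: print(a,b,ang(a,b))
```

```text
A [0.632  0.1203 0.04  ]
B [0.48   0.1213 0.04  ]
slotLa [0.5142 0.1197 0.04  ]
slotLb [ 0.5097 -0.0957  0.04  ]
edgeB [ 0.4768 -0.0797  0.04  ]
dish [0.5431 0.0593 0.124 ]
stub [ 0.5187 -0.0263  0.035 ]
stand [ 0.4008 -0.3279  0.018 ]
h1 [ 0.6399 -0.3198  0.044 ]
h2 [ 0.6385 -0.3762  0.044 ]
h3 [ 0.5652 -0.3714  0.044 ]
h4 [ 0.5669 -0.3159  0.044 ]
scr [ 0.6028 -0.3449  0.106 ]
t1 [0.6439 0.3732 0.009 ]
t2 [0.6246 0.2868 0.009 ]
t3 [0.5007 0.3142 0.009 ]
t4 [0.52   0.3995 0.009 ]
disc [0.4209 0.3105 0.012 ]
tip [0.4213 0.3115 0.046 ]
b1 [0.5959 0.0856 0.065 ]
b2 [0.5941 0.0353 0.065 ]
b3 [0.5043 0.0361 0.065 ]
b4 [0.5048 0.0855 0.065 ]
h [ 0.6027 -0.3458  0.044 ]
t [0.5723 0.3434 0.009 ]
b [0.5498 0.0606 0.065 ]
B A (np.float64(-0.4), np.float64(0.152))
slotLb slotLa (np.float64(88.8), np.float64(0.2155))
h3 h2 (np.float64(-3.7), np.float64(0.0734))
h4 h1 (np.float64(-3.0), np.float64(0.0731))
t4 t1 (np.float64(-12.0), np.float64(0.1266))
t3 t2 (np.float64(-12.4), np.float64(0.1269))
t2 t1 (np.float64(77.4), np.float64(0.0885))
b3 b2 (np.float64(-0.5), np.float64(0.0898))
b4 b1 (np.float64(0.1), np.float64(0.0911))
h2 h1 (np.float64(88.6), np.float64(0.0565))
b2 b1 (np.float64(87.9), np.float64(0.0504))
```

The measurements agree well: the plate, tray and holder edge lengths come out right. Next I square up the tool and go above the stack.

apply_moves(deltas="0 0 0 0 0 -0.99 0;0 0 0 0 0 -0.99 0;0 0 0 0 0 -0.99 0;0 0 0 0 0 -0.99 0;0 0 0 0 0 -0.97 0")

```text
t: 0.6
ee_pos: [0.2191, 0.4768, 0.2309]
ee_rot: [-0.001, 1.0, -0.0, -0.0]
contact_force: [-0.5, -0.2, 0.3]
finger_gap: 0.0857
```

apply_moves(deltas="-2.5 -3.2 0 0 0 0 0;-2.5 -3.2 0 0 0 0 0;-2.5 -3.2 0 0 0 0 0;-2.5 -3.2 0 0 0 0 0;-2.5 -3.2 0 0 0 0 0")

```text
t: 1.1
ee_pos: [0.3447, 0.3155, 0.2311]
ee_rot: [0.0, 1.0, -0.0, -0.0]
contact_force: [0.1, 0.2, -0.3]
finger_gap: 0.0853
```

apply_moves(deltas="-2.5 -3.2 0 0 0 0 0;-2.5 -3.2 0 0 0 0 0;-2.5 -3.2 0 0 0 0 0;-2.5 -3.2 0 0 0 0 0;-2.5 -3.2 0 0 0 0 0")

```text
t: 1.6
ee_pos: [0.4697, 0.1553, 0.2311]
ee_rot: [0.0, 1.0, -0.0, -0.0]
contact_force: [0.4, 1.2, -0.0]
finger_gap: 0.0853
```

apply_moves(deltas="-2.5 -3.2 0 0 0 0 0;-2.5 -3.2 0 0 0 0 0;-2.4 -3.3 0 0 0 0 0;0 0 0 0 0 0 0")

```text
t: 2.0
ee_pos: [0.5452, 0.0563, 0.2304]
ee_rot: [0.002, 1.0, -0.001, -0.0]
contact_force: [0.7, 0.7, 0.7]
finger_gap: 0.0855
```

Run:
```python
from h import *
c=shot('wrist','w1'); o=bot.get_obs(); print(o['ee_pos'],Rot.from_quat(o['ee_rot']).as_matrix().round(3), o['joint_positions'],-c['R'].T@c['t'],w2px(c,[.543,.0593,.124]))
```

```text
[0.5437551  0.05788276 0.23044413] [[-1.     0.004 -0.001]
 [ 0.004  1.    -0.   ]
 [ 0.001 -0.    -1.   ]] [ 1.06145980e-01  2.77059675e-01  3.77434173e-02  1.33276973e+00
 -1.69861127e-04  1.10139454e-01] [0.46027986 0.05698349 0.37288079] [320.24449474 238.28525765]
```

View pics/w1.png

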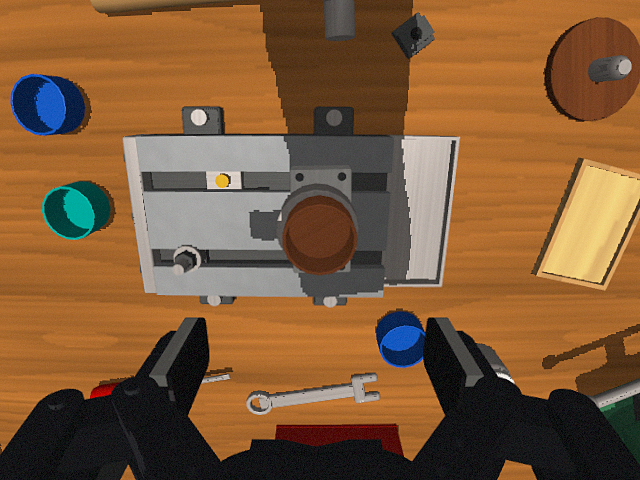

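Wrist view: dish rim centred at (320,235), predicted (320,238), so the estimate holds to about 2 mm. The bolt stub is at (223,181), stud (186,258) and block (320,170). I'll grip the dish.

apply_moves(deltas="0.1 0.1 3 0 0 0 0;0 0 3 0 0 0 0;0 0 3 0 0 0 0;0 0 2 0 0 0 0;0 0 1.2 0 0 0 0")

```text
t: 2.55
ee_pos: [0.5403, 0.0615, 0.1076]
ee_rot: [-0.0, 1.0, -0.0, -0.001]
contact_force: [0.8, -0.1, 0.4]
finger_gap: 0.0853
```

apply_moves(deltas="0 0 1.05 0 0 0 0;0 0 0 0 0 0 0.5;0 0 0 0 0 0 1;0 0 0 0 0 0 1;0 0 0 0 0 0 1")

```text
t: 3.05
ee_pos: [0.5428, 0.061, 0.1002]
ee_rot: [0.0, 1.0, 0.0, 0.001]
contact_force: [-1.4, 0.4, 6.8]
finger_gap: 0.0493
```

apply_moves(deltas="0 0 0 0 0 0 1;0 0 0 0 0 0 1;0 0 -0.5 0 0 0 1;0 0 -1 0 0 0 1;0 0 -1.5 0 0 0 1")

```text
t: 3.55
ee_pos: [0.5416, 0.0607, 0.1293]
ee_rot: [0.0, 1.0, -0.0, -0.001]
contact_force: [0.0, -0.2, -1.0]
finger_gap: 0.0494
```

Run:
```python
from h import *
c=shot('wrist','w2'); o=bot.get_obs(); print(o['ee_pos'],o['finger_gap'],o['contact_force'])
```

```text
[0.54299451 0.06086638 0.13203518] 0.04946426463001791 [2.17718735 0.33367104 0.7812386 ]
```

View pics/w2.png

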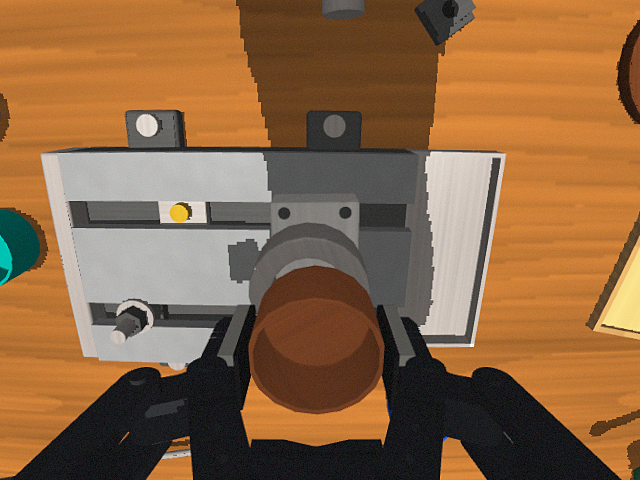

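Dish held level and clear of the ring: rim at (318,340), ring die below at (310,270). Now over to the stand.

apply_moves(deltas="0 0 -2 0 0 0 1;0.7 -1.85 -2 0 0 0 1;1.3 -3.5 0 0 0 0 1;1.3 -3.5 0 0 0 0 1;1.3 -3.5 0 0 0 0 1")

```text
t: 4.1
ee_pos: [0.4955, -0.0637, 0.1694]
ee_rot: [-0.0, 1.0, -0.0, 0.0]
contact_force: [0.4, -0.3, -2.2]
finger_gap: 0.0494
```

apply_moves(deltas="1.3 -3.5 0 0 0 0 1;1.3 -3.5 0 0 0 0 1;1.3 -3.5 0 0 0 0 1;1.3 -3.5 0 0 0 0 1;1.3 -3.5 0 0 0 0 1")

```text
t: 4.6
ee_pos: [0.4302, -0.2391, 0.1693]
ee_rot: [0.0, 1.0, -0.0, 0.0]
contact_force: [1.2, 0.5, -0.5]
finger_gap: 0.0495
```

apply_moves(deltas="1.3 -3.5 0 0 0 0 1;1.3 -3.5 2 0 0 0 1;0.4 -2 3 0 0 0 1;0 0 3 0 0 0 1;0 0 0 0 0 0 1")

```text
t: 5.1
ee_pos: [0.3985, -0.3267, 0.0859]
ee_rot: [0.001, 1.0, 0.002, -0.002]
contact_force: [1.4, 0.5, -0.2]
finger_gap: 0.0498
```

Run:
```python
from h import *
o=bot.get_obs();c=shot('wrist','w3');  print(o['ee_pos'],o['finger_gap'],o['contact_force'],w2px(c,[.4008,-.3279,.018]))
```

```text
[ 0.39845569 -0.3267399   0.08587282] 0.04977529474440089 [ 1.3780948   0.49079619 -0.23167912] [313.34525403 266.4794742 ]
```

View pics/w3.png

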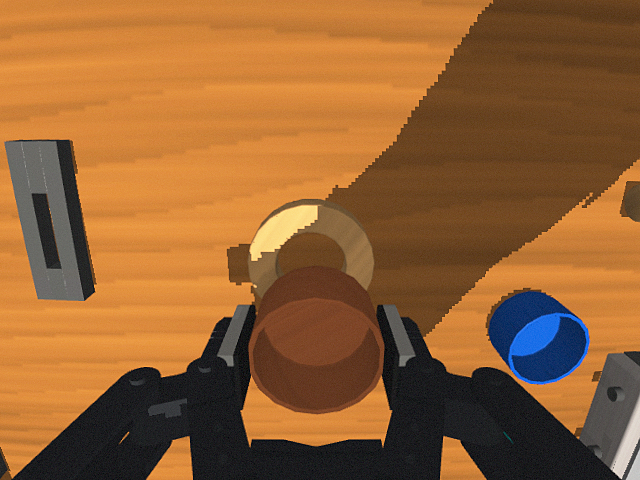

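Dish still level: rim ellipse u 250–384, bottom 412. Stand top face spans u 248–374, top edge row 199.

Run:
```python
from h import *
c=load('w3'); o=bot.get_obs(); print(o['ee_pos'])
print('stand top edge pred',w2px(c,[.4008-.038,-.3279,.018]),'L/R',w2px(c,[.4008,-.3279+.038,.018]),w2px(c,[.4008,-.3279-.038,.018]))
X,Y,Z=o['ee_pos']
for h in (.022,.026,.030):
  z=Z+h; print(h,'rim bottom',px2w(c,(317,412),z),'L/R',px2w(c,(250,355),z),px2w(c,(384,355),z))
```

```text
[ 0.39954195 -0.32698768  0.08794114]
stand top edge pred [312.9787799  203.69342151] L/R [377.33592259 266.1423607 ] [249.3240774  266.72583593]
0.022 rim bottom [ 0.42450997 -0.32641357  0.10994114] L/R [ 0.39793635 -0.35086715  0.10994114] [ 0.39824682 -0.3017947   0.10994114]
0.026 rim bottom [ 0.42079755 -0.32643232  0.11394114] L/R [ 0.39511851 -0.35006269  0.11394114] [ 0.39541853 -0.30264224  0.11394114]
0.03 rim bottom [ 0.41708512 -0.32645108  0.11794114] L/R [ 0.39230067 -0.34925822  0.11794114] [ 0.39259024 -0.30348977  0.11794114]
```

apply_moves(deltas="-0.15 -0.2 2 0 0 0 1;0 0 2 0 0 0 1;0 0 1 0 0 0 1;0 0 0.5 0 0 0 1;0 0 0 0 0 0 1")

```text
t: 5.65
ee_pos: [0.4026, -0.3295, 0.0344]
ee_rot: [-0.0, 1.0, -0.0, 0.0]
contact_force: [-0.7, 0.1, -0.8]
finger_gap: 0.0497
```

apply_moves(deltas="0 0 0.3 0 0 0 1;0 0 0.3 0 0 0 1;0 0 0 0 0 0 1")

```text
t: 5.95
ee_pos: [0.4023, -0.3296, 0.0279]
ee_rot: [0.0, 1.0, -0.0, 0.0]
contact_force: [0.2, 0.6, -1.8]
finger_gap: 0.0492
```

apply_moves(deltas="0 0 0.15 0 0 0 1;0 0 0.15 0 0 0 1;0 0 0 0 0 0 1")

```text
t: 6.25
ee_pos: [0.4023, -0.3298, 0.0253]
ee_rot: [0.0, 1.0, -0.0, 0.0]
contact_force: [-0.8, 0.5, 4.4]
finger_gap: 0.0498
```

Run:
```python
from h import *
o=bot.get_obs();print(o['ee_pos'],o['finger_gap'],o['contact_force'])
c=shot('scene','s1'); im=c['pixels']; u,v=map(int,w2px(c,[.4,-.328,.03])); print(u,v)
cv2.imwrite('pics/s1c.png',cv2.resize(im[v-60:v+60,u-80:u+80],None,fx=4,fy=4,interpolation=cv2.INTER_CUBIC))
```

```text
[ 0.40233265 -0.32976873  0.02527381] 0.049815693828901005 [-0.80901134  0.46960071  4.4385424 ]
128 269
```

View pics/s1c.png

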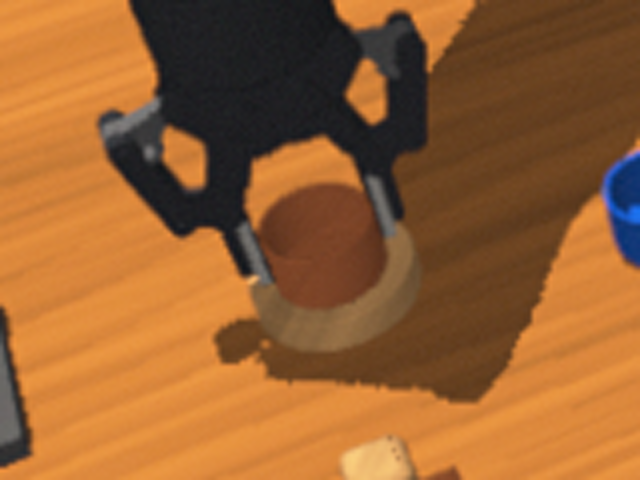

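The dish sits on the stand's wood with 4.4 N of contact. Release, rise, and check.

apply_moves(deltas="0 0 0 0 0 0 0.3;0 0 0 0 0 0 0;0 0 0 0 0 0 0;0 0 0 0 0 0 0;0 0 -1 0 0 0 0")

```text
t: 6.8
ee_pos: [0.4015, -0.329, 0.0342]
ee_rot: [0.0, 1.0, 0.001, -0.001]
contact_force: [0.1, 0.3, 0.1]
finger_gap: 0.0858
```

apply_moves(deltas="0 0 -3 0 0 0 0;0 0 -4 0 0 0 0;0 0 -4 0 0 0 0;0 0 -3 0 0 0 0;0 0 0 0 0 0 0")

```text
t: 7.3
ee_pos: [0.404, -0.331, 0.1798]
ee_rot: [0.0, 1.0, -0.002, 0.003]
contact_force: [0.3, 0.2, 1.3]
finger_gap: 0.0852
```

Run:
```python
from h import *
o=bot.get_obs();print(o['ee_pos'],o['finger_gap'],o['contact_force'])
c=shot('wrist','w4'); im=c['pixels']; u,v=map(int,w2px(c,[.4,-.328,.03])); print(u,v, w2px(c,[.4,-.329,.018]),w2px(c,[.4,-.329,.049]))
y0=max(0,v-90)
cv2.imwrite('pics/w4c.png',cv2.resize(im[y0:y0+180,u-120:u+120],None,fx=3,fy=3)); print(u-120,y0)
```

```text
[ 0.40400433 -0.33104459  0.17981024] 0.0851943380153238 [0.29522104 0.16388529 1.25133926]
320 217 [319.19953757 213.63278892] [319.34958481 224.52087398]
200 127
```

View pics/w4c.png

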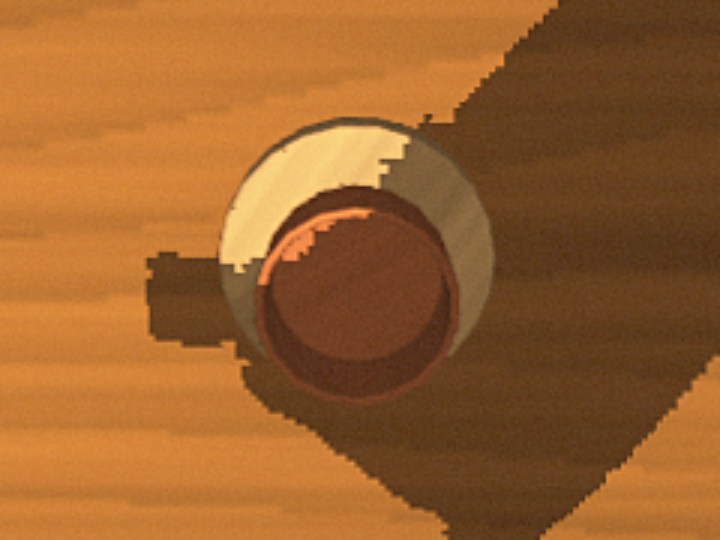

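The dish sits level and central in the stand, with its rim at crop (358,303) and the stand face at u 220–492. Now I locate the ring and bolt from the earlier w2 frame.

Run:
```python
from h import *
c=load('w2')
print('ringL/R',px2w(c,(250,280),.093),px2w(c,(369,280),.093),'near',px2w(c,(310,223),.093)+[.032,0,0])
print('stub',px2w(c,(180,212),.035),'blk corners',px2w(c,(273,196),.065),px2w(c,(359,196),.065))
print('slot',px2w(c,(70,201),.04),px2w(c,(70,225),.04),px2w(c,(408,205),.04),px2w(c,(410,229),.04))
print('plate',px2w(c,(42,152),.04),px2w(c,(418,150),.04))
c=load('w1'); print('stub w1',px2w(c,(223,181),.035),'slot',px2w(c,(143,180),.04),px2w(c,(390,181),.04))
```

```text
ringL/R [0.53844814 0.02713122 0.093     ] [0.53854563 0.08792572 0.093     ] near [0.5402575  0.05800505 0.093     ]
stub [ 0.51734979 -0.02620767  0.035     ] blk corners [0.50087997 0.03737233 0.065     ] [0.50096538 0.08449744 0.065     ]
slot [ 0.50834589 -0.0950571   0.04      ] [ 0.52418477 -0.09835845  0.04      ] [0.51194733 0.11802516 0.04      ] [0.52751624 0.12045794 0.04      ]
plate [ 0.47737864 -0.10730066  0.04      ] [0.47839844 0.12164363 0.04      ]
stub w1 [ 0.51852117 -0.02603587  0.035     ] slot [ 0.51582341 -0.0961137   0.04      ] [0.51855295 0.12108512 0.04      ]
```

apply_moves(deltas="-1.2 3.5 0 0 0 0 0;-1.2 3.5 0 0 0 0 0;-1.2 3.5 0 0 0 0 0;-1.2 3.5 0 0 0 0 0;-1.2 3.5 0 0 0 0 0")

```text
t: 7.85
ee_pos: [0.4619, -0.1531, 0.1739]
ee_rot: [0.0, 1.0, 0.0, -0.001]
contact_force: [0.6, -0.2, -0.0]
finger_gap: 0.085
```

apply_moves(deltas="-1.2 3.5 0 0 0 0 0;-1.2 3.5 0 0 0 0 0;-1.2 3.5 0 0 0 0 0;-1.2 3.5 0 0 0 0 0;-1.2 3.5 0 0 0 0 0")

```text
t: 8.35
ee_pos: [0.522, 0.0218, 0.1738]
ee_rot: [0.0, 1.0, -0.0, -0.001]
contact_force: [0.3, -0.7, 1.0]
finger_gap: 0.0853
```

apply_moves(deltas="-1.2 3 1.5 0 0 0 0;-0.5 0.8 1.5 0 0 0 0;0 0 0 0 0 0 0;0 0 0 0 0 0 0")

```text
t: 8.75
ee_pos: [0.5385, 0.058, 0.1441]
ee_rot: [0.0, 1.0, -0.0, -0.001]
contact_force: [0.3, -0.2, -0.4]
finger_gap: 0.0858
```

Run:
```python
from h import *
o=bot.get_obs();print(o['ee_pos'],o['finger_gap'],o['contact_force'])
c=shot('wrist','w5'); im=c['pixels']; u,v=map(int,w2px(c,[.541,.0575,.093])); print(u,v)
cv2.imwrite('pics/w5c.png',cv2.resize(im[v-120:v+120,u-160:u+160],None,fx=2.5,fy=2.5)); print(u-160,v-120)
```

```text
[0.53853585 0.05803722 0.14411295] 0.08584311514210011 [ 0.29694458 -0.19415157 -0.43716053]
314 278
154 158
```

View pics/w5c.png

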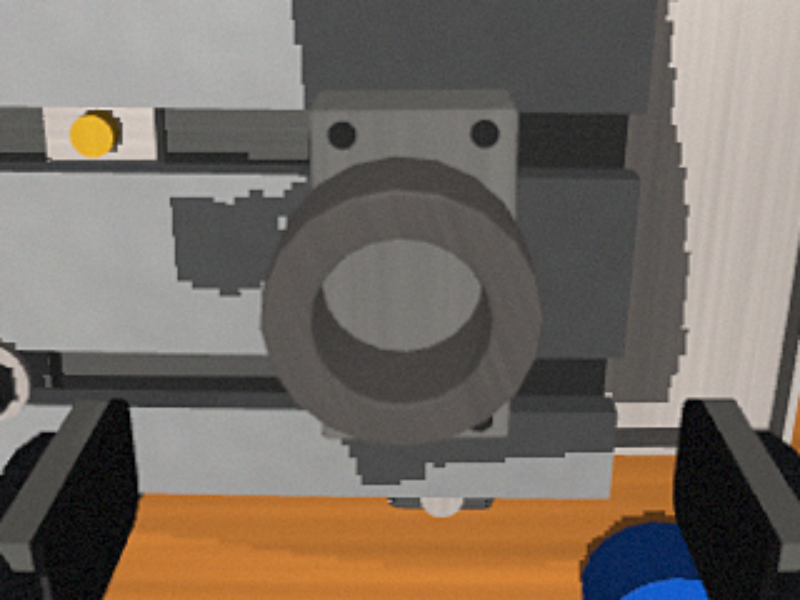

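Ring top face centred at pixel (314,284), so x≈0.544, y≈0.058. Descend and grip.

apply_moves(deltas="-0.4 0 2.5 0 0 0 0;0 0 2.5 0 0 0 0;0 0 1.5 0 0 0 0;0 0 0.8 0 0 0 0;0 0 0.3 0 0 0 0")

```text
t: 9.3
ee_pos: [0.5433, 0.0575, 0.0688]
ee_rot: [0.001, 1.0, -0.0, -0.0]
contact_force: [-0.3, -1.2, 0.2]
finger_gap: 0.0856
```

apply_moves(deltas="0 0 0 0 0 0 0.3;0 0 0 0 0 0 1;0 0 0 0 0 0 1;0 0 0 0 0 0 1;0 0 0 0 0 0 1")

```text
t: 9.8
ee_pos: [0.544, 0.058, 0.0705]
ee_rot: [0.0, 1.0, -0.0, 0.001]
contact_force: [-3.1, -2.0, 6.5]
finger_gap: 0.0628
```

apply_moves(deltas="0 0 0 0 0 0 1;0 0 -0.5 0 0 0 1;0 0 -1 0 0 0 1;0 0 -1.5 0 0 0 1;0 0 0 0 0 0 1")

```text
t: 10.3
ee_pos: [0.5448, 0.0585, 0.1011]
ee_rot: [0.0, 1.0, 0.0, 0.002]
contact_force: [-0.1, -0.0, -2.4]
finger_gap: 0.0624
```

Run:
```python
from h import *
o=bot.get_obs();print(o['ee_pos'],o['finger_gap'],o['contact_force'])
c=shot('wrist','w6')
cv2.imwrite('pics/w6c.png',c['pixels'][150:450,120:520])
```

```text
[0.54481936 0.05852231 0.10106533] 0.06244905798159702 [-0.10260301 -0.01782289 -2.41602173]
```

View pics/w6c.png

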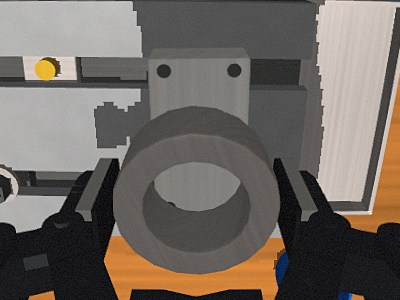

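Ring held level, block bare beneath. Over to the post at (0.421, 0.311).

apply_moves(deltas="0.2 0.4 -2 0 0 0 1;1.3 2.6 -0.5 0 0 0 1;1.6 3.2 0 0 0 0 1;1.6 3.2 0 0 0 0 1;1.6 3.2 0 0 0 0 1")

```text
t: 10.85
ee_pos: [0.4796, 0.1852, 0.1234]
ee_rot: [0.001, 1.0, -0.0, -0.0]
contact_force: [0.9, 0.9, -3.5]
finger_gap: 0.0623
```

apply_moves(deltas="1.6 3.2 0 0 0 0 1;1.6 3.2 0 0 0 0 1;1.6 3.2 0 0 0 0 1;1.2 2.5 0 0 0 0 1;0 0 0 0 0 0 1")

```text
t: 11.35
ee_pos: [0.419, 0.308, 0.1232]
ee_rot: [-0.001, 1.0, 0.0, -0.0]
contact_force: [-0.1, 0.2, -4.0]
finger_gap: 0.0627
```

Run:
```python
from h import *
o=bot.get_obs();print(o['ee_pos'],o['finger_gap'],o['contact_force'])
```

```text
[0.41901945 0.30796337 0.12324419] 0.06274542698126306 [-0.08481806  0.15127455 -4.04986624]
```

apply_moves(deltas="-0.2 0.3 2 0 0 0 1;0 0 2.5 0 0 0 1;0 0 2.5 0 0 0 1;0 0 1.8 0 0 0 1;0 0 0.9 0 0 0 1")

```text
t: 11.85
ee_pos: [0.4217, 0.3072, 0.0248]
ee_rot: [0.0, 1.0, -0.001, -0.001]
contact_force: [0.1, 0.3, -3.2]
finger_gap: 0.0626
```

apply_moves(deltas="0 0 0.3 0 0 0 1;0 0 0.3 0 0 0 1;0 0 0.2 0 0 0 1;0 0 0 0 0 0 1")

```text
t: 12.25
ee_pos: [0.4229, 0.3085, 0.0192]
ee_rot: [0.0, 1.0, 0.0, 0.0]
contact_force: [-0.5, -0.2, -3.9]
finger_gap: 0.0627
```

Run:
```python
from h import *
o=bot.get_obs();print(o['ee_pos'],o['finger_gap'],o['contact_force'])
```

```text
[0.42289798 0.30850117 0.019185  ] 0.06268363360422986 [-0.46365002 -0.1912423  -3.92254605]
```

apply_moves(deltas="0 0 0.15 0 0 0 1;0 0 0.15 0 0 0 1;0 0 0 0 0 0 1")

```text
t: 12.55
ee_pos: [0.423, 0.3087, 0.0175]
ee_rot: [0.0, 1.0, 0.0, 0.001]
contact_force: [-4.2, -2.4, 14.3]
finger_gap: 0.0622
```

apply_moves(deltas="0 0 0.15 0 0 0 1;0 0 0 0 0 0 1")

```text
t: 12.75
ee_pos: [0.4231, 0.3087, 0.0174]
ee_rot: [0.0, 1.0, 0.001, 0.001]
contact_force: [-9.3, -6.6, 31.0]
finger_gap: 0.0622
```

apply_moves(deltas="0 0 -0.2 0 0 0 1;0 0 0 0 0 0 0.3;0 0 0 0 0 0 0;0 0 0 0 0 0 0;0 0 0 0 0 0 0")

```text
t: 13.25
ee_pos: [0.4227, 0.3084, 0.0161]
ee_rot: [0.0, 1.0, -0.0, -0.0]
contact_force: [-0.5, -0.2, -0.1]
finger_gap: 0.0851
```

apply_moves(deltas="0 0 -1 0 0 0 0;0 0 -3 0 0 0 0;0 0 -4 0 0 0 0;0 0 -4 0 0 0 0;0 0 -2 0 0 0 0")

```text
t: 13.75
ee_pos: [0.4236, 0.3091, 0.1603]
ee_rot: [0.0, 1.0, 0.001, 0.002]
contact_force: [1.0, 0.9, -0.2]
finger_gap: 0.0855
```

Run:
```python
from h import *
o=bot.get_obs();print(o['ee_pos'],o['finger_gap'],o['contact_force'])
c=shot('wrist','w7'); im=c['pixels']; u,v=map(int,w2px(c,[.421,.311,.04])); print(u,v)
cv2.imwrite('pics/w7c.png',cv2.resize(im[v-90:v+90,u-120:u+120],None,fx=2.5,fy=2.5))
```

```text
[0.42360087 0.30908231 0.16030506] 0.08550439851921335 [ 0.95472718  0.94788769 -0.17956404]
317 230
```

View pics/w7c.png

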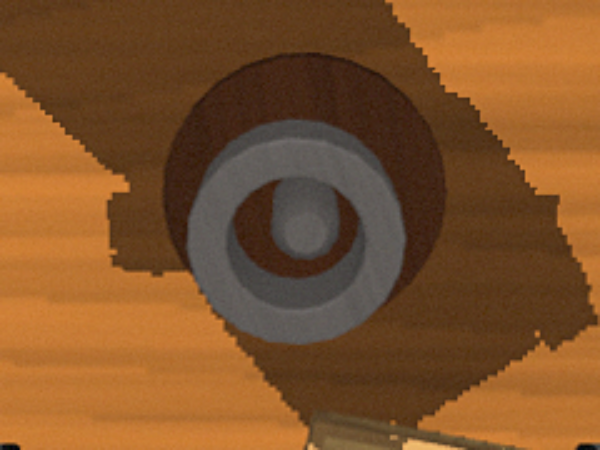

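The ring lies flat round the post: ring centre at crop (297,242), post tip at (306,232). Now the block, located from w6.

Run:
```python
from h import *
c=load('w6')
for p in ((269,206),(369,204)): print(px2w(c,p,.065))
c=load('w5')
f=lambda u,v:px2w(c,(u/2.5+154,v/2.5+158),.065).round(4)
print(f(313,110),f(517,108),f(322,436),f(508,436))
```

```text
[0.50312699 0.03632016 0.065     ]
[0.50223013 0.08397102 0.065     ]
[0.5046 0.0365 0.065 ] [0.5041 0.0847 0.065 ] [0.5932 0.036  0.065 ] [0.5933 0.0856 0.065 ]
```

apply_moves(deltas="-1.7 -3.3 0 0 0 0 0;-1.7 -3.3 0 0 0 0 0;-1.7 -3.3 0 0 0 0 0;-1.7 -3.3 0 0 0 0 0;-1.7 -3.3 0 0 0 0 0")

```text
t: 14.3
ee_pos: [0.508, 0.142, 0.1567]
ee_rot: [0.0, 1.0, 0.0, 0.0]
contact_force: [0.0, -0.1, 0.0]
finger_gap: 0.0855
```

apply_moves(deltas="-1.7 -3.3 0 0 0 0 0;-1.7 -3.3 0 0 0 0 0;-0.6 -1.7 2 0 0 0 0;0 0 1 0 0 0 0;0 0 0 0 0 0 0")

```text
t: 14.8
ee_pos: [0.5463, 0.06, 0.125]
ee_rot: [0.001, 1.0, -0.0, -0.002]
contact_force: [0.3, 0.4, 0.6]
finger_gap: 0.0854
```

Run:
```python
from h import *
o=bot.get_obs();print(o['ee_pos'],o['contact_force'])
c=shot('wrist','w8'); im=c['pixels']
cv2.imwrite('pics/w8c.png',cv2.resize(im[120:420,120:520],None,fx=2,fy=2))
```

```text
[0.54625232 0.06004954 0.12501661] [0.33360524 0.43547078 0.62650802]
```

View pics/w8c.png

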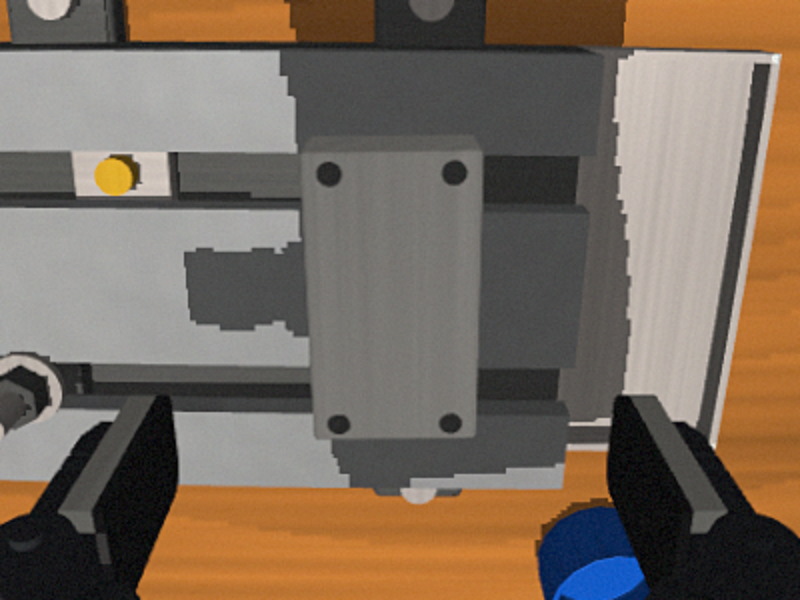

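Block squarely between the open fingers: crop u 303–480, v 150–438, centre ≈ (0.549, 0.061). Grip it.

apply_moves(deltas="-0.25 0 2.5 0 0 0 0;0 0 2.5 0 0 0 0;0 0 1.5 0 0 0 0;0 0 0.7 0 0 0 0;0 0 0.3 0 0 0 0")

```text
t: 15.35
ee_pos: [0.5499, 0.0612, 0.0515]
ee_rot: [-0.0, 1.0, -0.0, -0.0]
contact_force: [0.6, 0.0, -0.5]
finger_gap: 0.0853
```

apply_moves(deltas="0 0 0 0 0 0 0.3;0 0 0 0 0 0 1;0 0 0 0 0 0 1;0 0 0 0 0 0 1;0 0 0 0 0 0 1")

```text
t: 15.85
ee_pos: [0.5506, 0.0604, 0.0526]
ee_rot: [0.0, 1.0, 0.0, 0.001]
contact_force: [-0.5, 0.1, 6.1]
finger_gap: 0.048
```

apply_moves(deltas="0 0 0 0 0 0 1;0 0 -0.5 0 0 0 1;0 0 -1 0 0 0 1;0 0 -1.5 0 0 0 1;0 0 0 0 0 0 1")

```text
t: 16.35
ee_pos: [0.5513, 0.0604, 0.0835]
ee_rot: [0.0, 1.0, 0.0, 0.002]
contact_force: [0.2, -0.4, -3.1]
finger_gap: 0.0479
```

Run:
```python
from h import *
o=bot.get_obs();print(o['ee_pos'],o['finger_gap'],o['contact_force'],o['wrist_torque'])
shot('wrist','w9')
```

```text
[0.55130159 0.06037622 0.08351397] 0.0479400528166528 [ 0.19121237 -0.3994722  -3.13199233] [ 0.01625887 -0.04323616 -0.01204701]
```

apply_moves(deltas="-0.2 1.5 -1 0 0 0 1;-0.3 3.3 0 0 0 0 1;-0.3 3.8 0 0 0 0 1;-0.3 4 0 0 0 0 1;-0.3 4 0 0 0 0 1")

```text
t: 16.9
ee_pos: [0.5638, 0.2285, 0.0913]
ee_rot: [0.0, 1.0, 0.0, -0.0]
contact_force: [1.2, -0.5, -1.9]
finger_gap: 0.0481
```

apply_moves(deltas="-0.3 4 0 0 0 0 1;-0.3 4 0 0 0 0 1;-0.3 3.6 0 0 0 0.8 1;0 0 0 0 0 0.8 1;0 0 0 0 0 0.84 1")

```text
t: 17.4
ee_pos: [0.5722, 0.3446, 0.0905]
ee_rot: [0.107, 0.994, -0.0, -0.001]
contact_force: [0.4, 0.3, -3.3]
finger_gap: 0.0481
```

apply_moves(deltas="0 0 0 0 0 0 1;0 0 0 0 0 0 1")

```text
t: 17.6
ee_pos: [0.5728, 0.3427, 0.091]
ee_rot: [0.105, 0.994, -0.0, -0.0]
contact_force: [0.3, -0.4, -3.1]
finger_gap: 0.0484
```

Run:
```python
from h import *
o=bot.get_obs();print(o['ee_pos'],o['finger_gap'],o['contact_force'],Rot.from_quat(o['ee_rot']).as_matrix()[:2,1])
c=shot('wrist','w10'); cv2.imwrite('pics/w10.png',c['pixels'])
```

```text
[0.57277524 0.34269002 0.09104845] 0.04842187828703915 [ 0.27107182 -0.41347445 -3.11614141] [0.20954746 0.97779841]
```

View pics/w10.png

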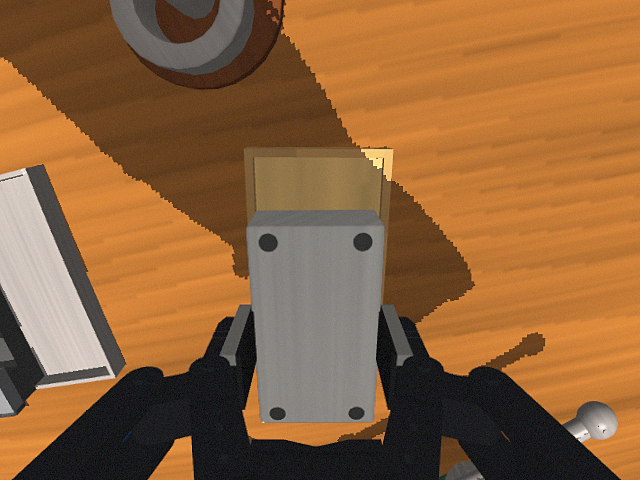

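Run:
```python
from h import *
c=load('w10'); Z=.091
a,b=px2w(c,(245,150),.009),px2w(c,(393,149),.009); d=b-a; ang=np.arctan2(d[1],d[0])-np.pi/2; u=np.array([np.cos(ang),np.sin(ang),0])
print('tray',np.degrees(ang),np.linalg.norm(d),(a+b)/2+u*.063)
z=Z+.0125
for q in [((247,225),(383,225)),((263,422),(373,422))]:
    a,b=px2w(c,q[0],z),px2w(c,q[1],z); print(a,b,np.linalg.norm(a-b),(a+b)/2)
```

```text
tray -11.766051954937309 0.08504569226085557 [0.57214536 0.34495038 0.009     ]
[0.52202706 0.32857283 0.1035    ] [0.53215794 0.3755808  0.1035    ] 0.048087254937673886 [0.5270925  0.35207681 0.1035    ]
[0.60950783 0.31107998 0.1035    ] [0.61961916 0.35790402 0.1035    ] 0.047903344192355736 [0.6145635 0.334492  0.1035   ]
```

Tray and block line up within 2 mm and under 1°. Lower it.

apply_moves(deltas="-0.15 0.1 2 0 0 0 1;0 0 2 0 0 0 1;0 0 1.7 0 0 0 1;0 0 0.9 0 0 0 1;0 0 0 0 0 0 1")

```text
t: 18.15
ee_pos: [0.5741, 0.3423, 0.0241]
ee_rot: [0.106, 0.994, -0.001, -0.001]
contact_force: [-0.8, -1.0, -2.2]
finger_gap: 0.0482
```

apply_moves(deltas="0 0 0.3 0 0 0 1;0 0 0.2 0 0 0 1;0 0 0 0 0 0 1")

```text
t: 18.45
ee_pos: [0.5751, 0.343, 0.0207]
ee_rot: [0.107, 0.994, 0.0, 0.0]
contact_force: [0.2, -0.5, -1.5]
finger_gap: 0.0481
```

apply_moves(deltas="0 0 0.15 0 0 0 1;0 0 0.15 0 0 0 1;0 0 0 0 0 0 1")

```text
t: 18.75
ee_pos: [0.5747, 0.3429, 0.0172]
ee_rot: [0.107, 0.994, -0.0, -0.0]
contact_force: [0.2, -1.0, -2.8]
finger_gap: 0.0481
```

apply_moves(deltas="0 0 0.15 0 0 0 1;0 0 0 0 0 0 1")

```text
t: 18.95
ee_pos: [0.5749, 0.343, 0.0167]
ee_rot: [0.107, 0.994, 0.0, 0.0]
contact_force: [-2.5, -0.3, 4.7]
finger_gap: 0.048
```

apply_moves(deltas="0 0 0.1 0 0 0 1;0 0 0 0 0 0 1")

```text
t: 19.15
ee_pos: [0.5749, 0.343, 0.0166]
ee_rot: [0.107, 0.994, 0.0, 0.001]
contact_force: [-4.5, -2.5, 11.7]
finger_gap: 0.0482
```

Seated: 11.7 N at TCP 0.0166, block bottom ≈ 0.004. Release and go to the scraper.

apply_moves(deltas="0 0 -0.1 0 0 0 1;0 0 0 0 0 0 0.3;0 0 0 0 0 0 0;0 0 0 0 0 0 0;0 0 0 0 0 0 0")

```text
t: 19.65
ee_pos: [0.5749, 0.3429, 0.0156]
ee_rot: [0.107, 0.994, -0.0, -0.0]
contact_force: [1.1, 0.0, -0.3]
finger_gap: 0.0855
```

apply_moves(deltas="0 0 -1.5 0 0 0 0;0 0 -4 0 0 0 0;0 0 -4.5 0 0 0 0;0 0 -4 0 0 0 0;0 0 0 0 0 0 0")

```text
t: 20.15
ee_pos: [0.5773, 0.3445, 0.1621]
ee_rot: [0.107, 0.994, 0.003, 0.004]
contact_force: [0.1, -0.2, 0.4]
finger_gap: 0.0854
```

Run:
```python
from h import *
o=bot.get_obs();print(o['ee_pos'],o['contact_force'],o['finger_gap'])
shot('wrist','w11')
```

```text
[0.57734399 0.3444622  0.16213185] [ 0.07192313 -0.19000452  0.40766207] 0.08544602109389013
```

apply_moves(deltas="0 0 0 0 0 -0.9 0;0 0 0 0 0 -0.85 0;-0.4 -3 0 0 0 0 0;-0.4 -4.6 0 0 0 0 0;-0.4 -4.6 0 0 0 0 0")

```text
t: 20.7
ee_pos: [0.5785, 0.2194, 0.1538]
ee_rot: [0.03, 1.0, -0.001, -0.001]
contact_force: [0.4, -1.4, 0.1]
finger_gap: 0.0852
```

apply_moves(deltas="-0.4 -4.6 0 0 0 0 0;-0.4 -4.6 0 0 0 0 0;-0.4 -4.6 0 0 0 0 0;-0.4 -4.6 0 0 0 0 0;-0.4 -4.6 0 0 0 0 0")

```text
t: 21.2
ee_pos: [0.5844, -0.0122, 0.1544]
ee_rot: [0.03, 1.0, -0.0, -0.001]
contact_force: [0.6, 0.4, 0.2]
finger_gap: 0.0854
```

apply_moves(deltas="-0.4 -4.6 0 0 0 0 0;-0.4 -4.6 0 0 0 0 0;-0.4 -4.6 0 0 0 0 0;-0.4 -4.6 0 0 0 0 0;-0.4 -4.6 0 0 0 0 0")

```text
t: 21.7
ee_pos: [0.5905, -0.2428, 0.1542]
ee_rot: [0.03, 1.0, 0.0, -0.001]
contact_force: [0.6, -0.1, 0.9]
finger_gap: 0.0854
```

Run:
```python
from h import *
o=bot.get_obs();R=Rot.from_quat(o['ee_rot']).as_matrix();print(o['ee_pos'],np.degrees(np.arctan2(R[1,1],R[0,1])),o['contact_force'])
print('to go tool cm',100*R.T@(np.array([.603,-.3455,.17])-o['ee_pos']))
```

```text
[ 0.59046945 -0.24280966  0.15422329] 86.51383893864175 [ 0.63638117 -0.05123565  0.86718151]
to go tool cm [ -1.87198487 -10.17278767  -1.58817766]
```

apply_moves(deltas="-0.6 -3.4 -0.5 0 0 0 0;-0.6 -3.4 0 0 0 0 0;-0.6 -3.4 0 0 0 0 0;0 0 0 0 0 0 0;0 0 0 0 0 0 0")

```text
t: 22.2
ee_pos: [0.6023, -0.3444, 0.1588]
ee_rot: [0.031, 1.0, 0.001, -0.001]
contact_force: [-0.0, -0.3, 0.1]
finger_gap: 0.0854
```

Run:
```python
from h import *
o=bot.get_obs();R=Rot.from_quat(o['ee_rot']).as_matrix();print(o['ee_pos'],np.degrees(np.arctan2(R[1,1],R[0,1])))
c=shot('wrist','w12'); im=c['pixels']; u,v=map(int,w2px(c,[.603,-.345,.106])); print('handle pred',u,v)
a=cv2.resize(im[max(0,v-100):v+100,u-133:u+133],(399,300))
w=load('w11'); b=cv2.imread('pics/w11.png'); p=w2px(w,[.572,.3445,.029]).astype(int); print(p)
b=cv2.resize(b[max(0,p[1]-100):p[1]+100,p[0]-133:p[0]+133],(399,300))
cv2.imwrite('pics/m1.png',np.hstack([a,b])); print(u-133,max(0,v-100))
```

```text
[ 0.60232126 -0.34438242  0.15879495] 86.433091528293
handle pred 314 273
[313 221]
181 173
```

View pics/m1.png

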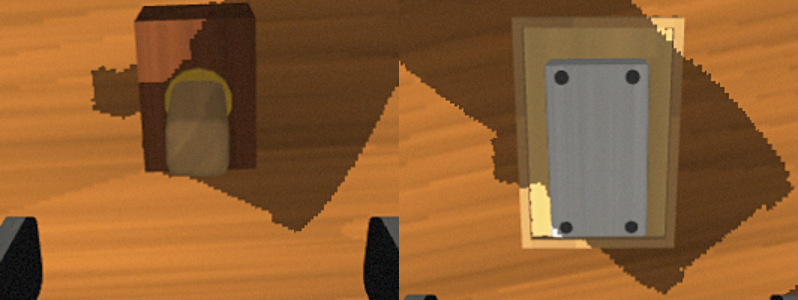

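Right: the block lies flat inside the tray rim. Left: the handle top is at about (312,271), predicted (314,273). Grip the scraper.

apply_moves(deltas="0 -0.1 2.5 0 0 0 0;0 0 3 0 0 0 0;0 0 2.5 0 0 0 0;0 0 1.4 0 0 0 0;0 0 0.4 0 0 0 0")

```text
t: 22.75
ee_pos: [0.6023, -0.3435, 0.0611]
ee_rot: [0.03, 1.0, 0.001, -0.001]
contact_force: [-0.4, 0.8, 0.1]
finger_gap: 0.0854
```

apply_moves(deltas="0 0 0 0 0 0 0.5;0 0 0 0 0 0 1;0 0 0 0 0 0 1;0 0 0 0 0 0 1;0 0 0 0 0 0 1")

```text
t: 23.25
ee_pos: [0.6035, -0.3454, 0.0639]
ee_rot: [0.03, 1.0, -0.0, 0.001]
contact_force: [-1.2, -0.5, 4.9]
finger_gap: 0.0236
```

apply_moves(deltas="0 0 0 0 0 0 1;0 0 0 0 0 0 1;0 0 0 0 0 0 1")

```text
t: 23.55
ee_pos: [0.6035, -0.3454, 0.0639]
ee_rot: [0.03, 1.0, -0.0, 0.001]
contact_force: [-0.2, -0.1, 5.2]
finger_gap: 0.0235
```

Run:
```python
from h import *
o=bot.get_obs();R=Rot.from_quat(o['ee_rot']).as_matrix();print(o['ee_pos'],np.degrees(np.arctan2(R[1,1],R[0,1])),o['finger_gap'],o['contact_force'],o['wrist_torque'])
shot('wrist','w13')
```

```text
[ 0.60353992 -0.34541053  0.06387757] 86.5104296940952 0.023456768733539902 [-0.24323897 -0.10710314  5.15269137] [0.07352779 0.11406665 0.03205763]
```

Handle gripped (gap 23.5 mm). Lift it out and carry it over the slot behind the bolt.

apply_moves(deltas="0 0 -1 0 0 0 1;0 0 -2 0 0 0 1;0 0 -2.5 0 0 0 1;0 0 -2.2 0 0 0 1;0 0 0 0 0 0 1")

```text
t: 24.1
ee_pos: [0.6044, -0.3459, 0.1436]
ee_rot: [0.03, 1.0, -0.001, 0.002]
contact_force: [0.1, -0.5, -1.4]
finger_gap: 0.0235
```

apply_moves(deltas="0.8 2 0 0 0 0 1;1.3 3.5 0 0 0 0 1;1.3 3.5 0 0 0 0 1;1.3 3.5 0 0 0 0 1;1.3 3.5 0 0 0 0 1")

```text
t: 24.6
ee_pos: [0.5517, -0.1803, 0.1389]
ee_rot: [0.031, 1.0, 0.0, -0.001]
contact_force: [0.5, 0.3, -0.1]
finger_gap: 0.0233
```

apply_moves(deltas="1.3 3.5 0 0 0 0 1;1.3 3.5 0 0 0 0 1;1 3 0 0 0 0 1;0.6 2 0 0 0 -0.5 1;0 0 0 0 0 0 1")

```text
t: 25.1
ee_pos: [0.517, -0.0572, 0.1393]
ee_rot: [0.007, 1.0, 0.0, -0.001]
contact_force: [-0.5, -0.1, -1.1]
finger_gap: 0.023
```

Run:
```python
from h import *
o=bot.get_obs();R=Rot.from_quat(o['ee_rot']).as_matrix();print(o['ee_pos'],np.degrees(np.arctan2(R[1,1],R[0,1])),o['finger_gap'],o['contact_force'])
print('to go tool cm',100*R.T@(np.array([.518,-.06,.14])-o['ee_pos']))
```

```text
[ 0.51695409 -0.05717271  0.13930769] 89.23513862823589 0.023028492707521223 [-0.48325031 -0.0553489  -1.14519023]
to go tool cm [-0.10825109 -0.28127289 -0.06953724]
```

apply_moves(deltas="-0.1 -0.3 1.5 0 0 0 1;0 0 1.5 0 0 0 1;0 0 0 0 0 0 1;0 0 0 0 0 0 1")

```text
t: 25.5
ee_pos: [0.519, -0.0629, 0.1096]
ee_rot: [0.009, 1.0, -0.0, -0.001]
contact_force: [0.6, 0.1, -0.7]
finger_gap: 0.0235
```

Run:
```python
from h import *
o=bot.get_obs();R=Rot.from_quat(o['ee_rot']).as_matrix();print(o['ee_pos'],np.degrees(np.arctan2(R[1,1],R[0,1])))
c=shot('wrist','w14'); s=shot('scene','s14')
im=c['pixels']; a=cv2.resize(im[140:440,150:550],(800,600))
sc=s['pixels']; u,v=map(int,w2px(s,[.518,-.06,.05])); print(u,v, w2px(c,[.518,-.06,.048]),w2px(c,[.518,-.06,.15]))
b=cv2.resize(sc[v-50:v+30,u-50:u+50],(300,240),interpolation=cv2.INTER_CUBIC); a[360:,500:]=b
cv2.imwrite('pics/m2.png',a)
```

```text
[ 0.51899687 -0.06286907  0.10956205] 88.966789647134
288 245 [320.68460073 264.88206608] [324.43438612 383.77836982]
```

View pics/m2.png

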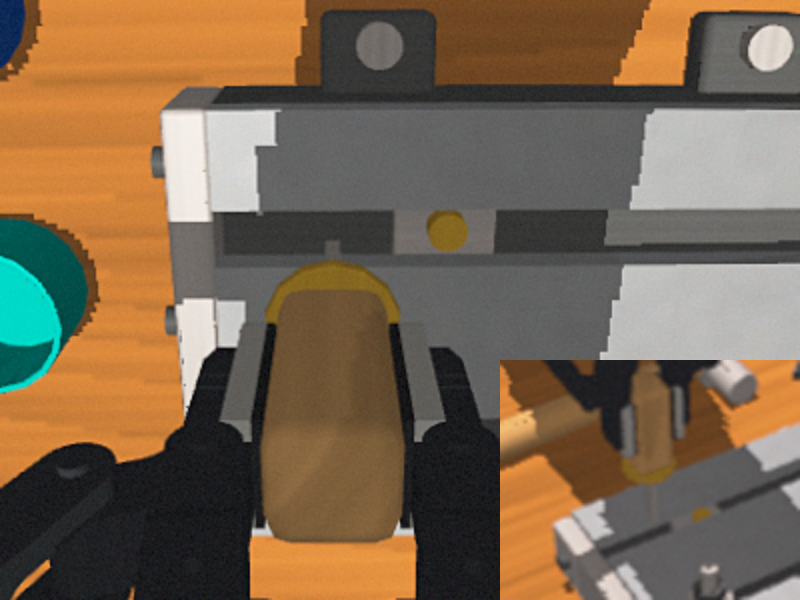

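Wrist view: blade tip at native (316,260), slot edges at rows 245.5 and 272.5 there, bolt stub at (373,255) with the head at u 347–398.

Run:
```python
from h import *
c=load('w14')
print('slot',px2w(c,(316,245.5),.04),px2w(c,(316,272.5),.04),'right end',px2w(c,(450,245.5),.04),px2w(c,(450,272),.04))
for z in (.047,.0496,.052): print('tip front',px2w(c,(316,260),z))
print('stub',px2w(c,(373.5,255),.035),'rear of head',px2w(c,(347,255),.028))
# handle top
for z in (.148,.152): print('handle near top edge',px2w(c,(318,140+145),z), 'far', px2w(c,(318,140+270),z))
```

```text
slot [ 0.50897336 -0.06251266  0.04      ] [ 0.52616676 -0.06284056  0.04      ] right end [0.51051585 0.0166597  0.04      ] [0.5275689  0.01831066 0.04      ]
tip front [ 0.51533302 -0.06263783  0.047     ]
tip front [ 0.5143055  -0.06261968  0.0496    ]
tip front [ 0.51335702 -0.06260292  0.052     ]
stub [ 0.51751012 -0.02782658  0.035     ] rear of head [ 0.51986482 -0.04334299  0.028     ]
handle near top edge [ 0.48344619 -0.06148868  0.148     ] far [ 0.53070924 -0.06230125  0.148     ]
handle near top edge [ 0.48155703 -0.0614778   0.152     ] far [ 0.52700469 -0.06225916  0.152     ]
```

apply_moves(deltas="0.1 0 0.8 0 0 0 1;0 0 0.6 0 0 0 1;0 0 0.5 0 0 0 1;0 0 0.4 0 0 0 1;0 0 0 0 0 0 1")

```text
t: 26.1
ee_pos: [0.5178, -0.0623, 0.0861]
ee_rot: [0.009, 1.0, -0.0, -0.001]
contact_force: [-0.1, 0.1, -2.4]
finger_gap: 0.0236
```

apply_moves(deltas="0 0 0.2 0 0 0 1;0 0 0 0 0 0 1;0 0 0 0 0 0 1")

```text
t: 26.4
ee_pos: [0.5183, -0.0624, 0.0849]
ee_rot: [0.009, 1.0, -0.0, 0.0]
contact_force: [0.0, 0.3, -1.1]
finger_gap: 0.0238
```

apply_moves(deltas="0 0 0.15 0 0 0 1;0 0 0 0 0 0 1;0 0 0 0 0 0 1")

```text
t: 26.7
ee_pos: [0.5182, -0.0624, 0.0833]
ee_rot: [0.009, 1.0, -0.0, -0.0]
contact_force: [-0.2, -0.2, -0.0]
finger_gap: 0.0231
```

apply_moves(deltas="0 0.6 0 0 0 0 1;0 0.6 0 0 0 0 1;0 0.8 0 0 0 0 1;0 1 0 0 0 0 1;0 1 0 0 0 0 1")

```text
t: 27.2
ee_pos: [0.5189, -0.0214, 0.0834]
ee_rot: [0.008, 1.0, -0.0, 0.0]
contact_force: [0.3, -1.3, -1.5]
finger_gap: 0.0236
```

Run:
```python
from h import *
c=shot('wrist','w15');o=bot.get_obs();R=Rot.from_quat(o['ee_rot']).as_matrix();print(o['ee_pos'],o['contact_force'],np.degrees(np.arctan2(R[1,1],R[0,1])))
hsv=cv2.cvtColor(c['pixels'],cv2.COLOR_BGR2HSV); m=cv2.inRange(hsv,(18,150,60),(32,255,255))
n,l,s,ce=cv2.connectedComponentsWithStats(m)
for i in range(1,n):
    if s[i,4]>30: print(s[i],ce[i].round(1),px2w(c,ce[i],.035).round(4))
```

```text
[ 0.51888195 -0.02017978  0.08332099] [ 0.13518498  1.60595143 -0.97157453] 89.07183526785778
[ 283  263   77   39 1203] [326.7 279.4] [ 0.5211 -0.0155  0.035 ]
```

```bash
cat > stub.py <<'E'
from h import *
def find(fn,z=.035,box=None):
    c=load(fn); im=cv2.imread(f'pics/{fn}.png'); hsv=cv2.cvtColor(im,cv2.COLOR_BGR2HSV)
    m=cv2.inRange(hsv,(17,120,50),(35,255,255)); n,l,s,ce=cv2.connectedComponentsWithStats(m)
    for i in range(1,n):
        w=px2w(c,ce[i],z)
        if s[i,4]>15 and abs(w[0]-.52)<.08 and -.11<w[1]<.2: print(s[i],ce[i].round(1),w.round(4))
E
python3 - <<'E'
from stub import *
find('w14'); print(); find('w15')
c=load('w15'); im=cv2.imread('pics/w15.png'); u,v=w2px(c,[.518,-.002,.035]).astype(int); print(u,v); h=cv2.cvtColor(im,cv2.COLOR_BGR2HSV)
print(h[v-12:v+13:4,u-20:u+41:6].tolist())
E
```

```text
[364 245  20  21 337] [373.2 254.9] [ 0.5174 -0.028   0.035 ]
[ 283  270   67   61 1237] [318.8 288.9] [ 0.5395 -0.0613  0.035 ]
[293 292  15  18  63] [298.7 299.4] [ 0.5466 -0.0742  0.035 ]
[308 299   5  10  24] [310.  303.4] [ 0.5495 -0.0671  0.035 ]
[285 305  10  22  64] [289.7 316.3] [ 0.5586 -0.0804  0.035 ]
[304 310   9   7  26] [308.1 312.6] [ 0.5561 -0.0685  0.035 ]
[314 311   9  11  34] [317.4 316.8] [ 0.5593 -0.0625  0.035 ]
[281 314  47  48 545] [304.  338.4] [ 0.5753 -0.0717  0.035 ]
[326 329  22  27 134] [336.5 342.2] [ 0.5787 -0.0503  0.035 ]
[321 345   5   8  18] [322.9 348.2] [ 0.5832 -0.0593  0.035 ]
[323 350  29  19 122] [337.2 361.1] [ 0.5936 -0.0498  0.035 ]
[343 351   9  12  31] [347.6 356.7] [ 0.5902 -0.0428  0.035 ]
[312 353  12  10  26] [316.9 357.2] [ 0.5902 -0.0634  0.035 ]
[280 360  11   8  27] [284.4 363.9] [ 0.5953 -0.0855  0.035 ]
[310 363   8   6  16] [313.6 365.2] [ 0.5967 -0.0658  0.035 ]

[ 283  263   77   40 1398] [324.8 280.7] [ 0.5219 -0.0165  0.035 ]
[313 290  10   8  26] [316.9 293.1] [ 0.5293 -0.021   0.035 ]
[324 292   5   8  17] [325.9 295.4]
[... 1798 characters left out ...]
20, 28, 55], [90, 5, 53]], [[19, 153, 102], [12, 37, 104], [20, 209, 127], [21, 190, 134], [20, 196, 133], [30, 7, 111], [3, 22, 115], [17, 21, 110], [150, 14, 54], [156, 23, 56], [90, 9, 54]], [[20, 188, 140], [14, 46, 105], [21, 191, 128], [21, 197, 132], [21, 189, 131], [173, 9, 111], [30, 16, 112], [10, 27, 114], [50, 30, 51], [150, 14, 56], [135, 10, 53]], [[22, 202, 131], [20, 176, 136], [20, 183, 124], [20, 180, 139], [20, 196, 133], [16, 25, 113], [7, 20, 112], [20, 21, 111], [165, 18, 56], [40, 15, 52], [120, 9, 54]], [[17, 137, 108], [21, 208, 129], [20, 200, 129], [18, 124, 115], [173, 10, 102], [4, 19, 105], [15, 15, 103], [15, 15, 104], [83, 16, 62], [70, 12, 62], [75, 16, 65]]]
```

The stub now shows at (345,270), just ahead of the blade, so the bolt is being pushed. Continue.

apply_moves(deltas="0 1 0 0 0 0 1;0 1 0 0 0 0 1;0 1 0 0 0 0 1;0 1 0 0 0 0 1;0 1 0 0 0 0 1")

```text
t: 27.75
ee_pos: [0.5197, 0.0285, 0.0833]
ee_rot: [0.009, 1.0, -0.0, -0.0]
contact_force: [-0.3, -0.8, -0.4]
finger_gap: 0.0234
```

apply_moves(deltas="0 1 0 0 0 0 1;0 1 0 0 0 0 1;0 1 0 0 0 0 1;0 1 0 0 0 0 1;0 1 0 0 0 0 1")

```text
t: 28.25
ee_pos: [0.5206, 0.0784, 0.0833]
ee_rot: [0.009, 1.0, -0.0, 0.0]
contact_force: [0.1, -0.8, -1.5]
finger_gap: 0.0235
```

apply_moves(deltas="0 1 0 0 0 0 1;0 1 0 0 0 0 1;0 1 0 0 0 0 1;0 0.8 0 0 0 0 1;0 0.8 0 0 0 0 1")

```text
t: 28.75
ee_pos: [0.5214, 0.1243, 0.0832]
ee_rot: [0.008, 1.0, -0.0, -0.0]
contact_force: [-0.2, -0.2, -0.6]
finger_gap: 0.0235
```

apply_moves(deltas="0 0.8 0 0 0 0 1;0 0.3 0 0 0 0 1;0 0 0 0 0 0 1;0 0 0 0 0 0 1")

```text
t: 29.15
ee_pos: [0.5216, 0.1345, 0.0833]
ee_rot: [0.009, 1.0, -0.0, -0.0]
contact_force: [-0.4, 0.2, -1.7]
finger_gap: 0.0235
```

Run:
```python
from stub import *
c=shot('wrist','w16');shot('top','t16');o=bot.get_obs();print(o['ee_pos'],o['contact_force'])
for f,z in (('w16',.018),('t16',.018)): find(f,z); print()
```

```text
[0.52155035 0.13430618 0.08327214] [ 0.11264604 -0.36008852 -1.30640064]
[ 283  251   67   72 1582] [318.5 281.4] [0.5327 0.1359 0.018 ]
[307 298   9   9  23] [310.7 302.7] [0.5468 0.131  0.018 ]
[296 303  13  10  36] [301.8 307.6] [0.55   0.1255 0.018 ]
[320 302   8   8  25] [323.7 305.2] [0.5487 0.1388 0.018 ]
[321 304  27  36 229] [331.9 319.8] [0.5589 0.1438 0.018 ]
[304 307  17  30 163] [313.3 320.9] [0.5595 0.1323 0.018 ]
[302 318   6   6  16] [304.2 320.6] [0.5591 0.1267 0.018 ]
[290 324   7  15  42] [293.5 331.4] [0.5667 0.1197 0.018 ]
[298 325   8  13  32] [302.4 331.3] [0.5668 0.1254 0.018 ]
[329 330  22  35 183] [339.8 349.2] [0.5804 0.1488 0.018 ]
[283 333   9  11  36] [286.8 338.1] [0.5715 0.1153 0.018 ]
[303 337  15  23  92] [310.3 347.2] [0.5785 0.13   0.018 ]
[281 343  21  16  94] [289.6 349.3] [0.5799 0.1168 0.018 ]
[316 349   9   8  23] [319.7 353. ] [0.583  0.1359 0.018 ]
[297 356  14  11  37] [303.7 360.2] [0.5884 0.1255 0.018 ]
[280 360  14   9  37] [286.4 364.8] [0.5917 0.1142 0.018 ]
[346 364   6   7  16] [348.1 367.6] [0.5947 0.1542 0.018 ]
[280 369  12   8  30] [286.1 372.6] [0.5979 0.1137 0.018 ]
```

apply_moves(deltas="0 0 -1.5 0 0 0 1;0 0 -2.5 0 0 0 1;0 0 -3 0 0 0 1;0 -3 0 0 0 0 1;0 -4 0 0 0 0 1")

```text
t: 29.75
ee_pos: [0.5212, 0.0648, 0.1544]
ee_rot: [0.007, 1.0, 0.0, 0.001]
contact_force: [-0.2, -1.1, -1.4]
finger_gap: 0.0232
```

apply_moves(deltas="0 -4 0 0 0 0 1;0 -4 0 0 0 0 1;0 0 0 0 0 0 1")

```text
t: 30.05
ee_pos: [0.5187, -0.0195, 0.1534]
ee_rot: [0.011, 1.0, -0.001, 0.0]
contact_force: [0.1, 0.5, -0.1]
finger_gap: 0.0234
```

Run:
```python
from stub import *
c=shot('wrist','w17');shot('top','t17');o=bot.get_obs();print(o['ee_pos'],o['contact_force'])
c=load('w17'); im=cv2.imread('pics/w17.png'); u,v=w2px(c,[.52,.151,.01]).astype(int); print(u,v)
hsv=cv2.cvtColor(im,cv2.COLOR_BGR2HSV); m=cv2.inRange(hsv,(17,120,50),(35,255,255)); n,l,s,ce=cv2.connectedComponentsWithStats(m)
for i in range(1,n):
    w=px2w(c,ce[i],.015)
    if s[i,4]>10 and .1<w[1]<.2 and .45<w[0]<.65: print(s[i],ce[i],w)
# rectified trough view, ascii-like edge summary at z=.012
xs=np.arange(.45,.65,.008); ys=np.arange(.10,.20,.008)
g=cv2.cvtColor(im,cv2.COLOR_BGR2GRAY)
for x in xs: print('%.3f'%x,[int(g[tuple(w2px(c,[x,y,.012]).astype(int)[::-1])]) for y in ys])
```

```text
[ 0.51890464 -0.01647755  0.15339026] [ 0.02323544 -0.44914734 -0.62263975]
531 223
[516 219  19  17 236] [525.03813559 227.30084746] [0.52180973 0.14336084 0.015     ]
0.450 [147, 147, 144, 146, 145, 144, 143, 144, 141, 145, 144, 143, 144]
0.458 [140, 137, 134, 135, 137, 134, 141, 149, 150, 148, 146, 151, 148]
0.466 [153, 154, 154, 156, 158, 155, 157, 155, 155, 158, 156, 154, 155]
0.474 [147, 146, 144, 146, 147, 146, 148, 144, 144, 147, 144, 147, 144]
0.482 [35, 34, 38, 76, 58, 59, 63, 81, 78, 69, 69, 134, 148]
0.490 [175, 175, 172, 174, 169, 211, 204, 203, 201, 198, 60, 211, 143]
0.498 [175, 175, 172, 173, 171, 201, 203, 203, 200, 195, 61, 207, 141]
0.506 [174, 173, 174, 172, 175, 208, 205, 197, 200, 191, 62, 224, 150]
0.514 [171, 173, 173, 172, 174, 199, 198, 196, 193, 196, 63, 213, 145]
0.522 [94, 97, 96, 93, 205, 60, 187, 199, 195, 191, 64, 212, 144]
0.530 [97, 100, 99, 99, 201, 198, 190, 195, 195, 196, 72, 218, 147]
0.538 [67, 68, 62, 65, 60, 205, 202, 200, 191, 196, 75, 214, 151]
0.546 [173, 176, 173, 173, 168, 202, 200, 198, 196, 194, 72, 205, 133]
0.554 [176, 166, 172, 173, 169, 201, 202, 203, 197, 192, 74, 208, 139]
0.562 [169, 169, 174, 173, 171, 198, 204, 200, 191, 195, 73, 205, 133]
0.570 [168, 171, 175, 172, 171, 200, 202, 199, 194, 198, 72, 210, 140]
0.578 [172, 169, 171, 171, 172, 200, 202, 206, 196, 196, 76, 212, 148]
0.586 [173, 172, 169, 176, 169, 202, 206, 200, 193, 204, 69, 213, 144]
0.594 [173, 172, 171, 172, 168, 203, 203, 202, 201, 200, 76, 200, 133]
0.602 [101, 100, 102, 90, 190, 207, 204, 203, 199, 202, 73, 204, 138]
0.610 [47, 49, 55, 46, 196, 201, 208, 203, 203, 198, 73, 207, 138]
0.618 [68, 61, 65, 60, 60, 209, 206, 204, 207, 202, 73, 206, 140]
0.626 [174, 169, 170, 178, 167, 77, 76, 74, 80, 85, 66, 207, 132]
0.634 [171, 173, 174, 173, 172, 210, 211, 213, 208, 211, 213, 201, 125]
0.642 [171, 168, 168, 168, 173, 139, 139, 137, 139, 141, 134, 134, 132]
```

The stub is visible at about (0.522, 0.143) over the trough. I'll triangulate its height with a second camera.

Run:
```python
from h import *
from scipy.optimize import least_squares
shot('scene','s17')
obs=[]
for f in ('w17','t17','s17'):
    c=load(f); im=cv2.imread(f'pics/{f}.png'); hsv=cv2.cvtColor(im,cv2.COLOR_BGR2HSV)
    p=w2px(c,[.522,.143,.02]); m=cv2.inRange(hsv,(17,110,50),(35,255,255)); n,l,s,ce=cv2.connectedComponentsWithStats(m)
    k=[i for i in range(1,n) if np.linalg.norm(ce[i]-p)<15 and s[i,4]>4]
    print(f,p.round(1),[(s[i].tolist(),ce[i].round(1)) for i in k])
    if k: obs.append((c,ce[max(k,key=lambda i:s[i,4])]))
if len(obs)>1:
    for sub in (obs,obs[:2]):
        r=least_squares(lambda X:np.concatenate([w2px(c,X)-q for c,q in sub]),[.522,.143,.02]); print(r.x.round(4),r.fun.round(1))
# expected stub ellipse size in w17 when flat
c=load('w17')
for z,y in ((.019,.1434),(.035,.132)):
    q=np.array([w2px(c,[.522+.006*np.cos(a),y+.006*np.sin(a),z]) for a in np.linspace(0,6.28,40)]); print(z,np.ptp(q,0))
```

```text
w17 [527.8 229.4] [([516, 219, 19, 17, 237], array([525. , 227.3]))]
t17 [250.7 270.3] [([249, 269, 4, 4, 13], array([250.4, 270.4]))]
s17 [377.7 222. ] [([376, 221, 5, 5, 16], array([378.1, 222.9]))]
[0.5218 0.1434 0.0154] [ 0.4  0.2  0.4  0.3 -0.5  0.7]
[0.5228 0.145  0.0121] [-0.   0.1 -0.   0.2]
0.019 [15.14835952 14.89102094]
0.035 [16.0154395  15.63236985]
```

The stub triangulates to (0.522, 0.143, 0.015), so the bolt lies in the trough at plate y ≈ 0.133. Return the scraper.

apply_moves(deltas="0 0 0 0 0 0.5 1;-0.7 -2 0 0 0 0 1;-1.1 -3.4 0 0 0 0 1;-1.1 -3.4 0 0 0 0 1;-1.1 -3.4 0 0 0 0 1")

```text
t: 30.7
ee_pos: [0.5522, -0.1393, 0.1534]
ee_rot: [0.029, 1.0, 0.0, 0.0]
contact_force: [0.3, 0.7, -1.0]
finger_gap: 0.0236
```

apply_moves(deltas="-1.1 -3.4 0 0 0 0 1;-1.1 -3.4 0 0 0 0 1;-1.1 -3.4 0 0 0 0 1;-1.1 -3.4 0 0 0 0 1;-1.1 -3.4 0 0 0 0 1")

```text
t: 31.2
ee_pos: [0.5971, -0.3125, 0.1531]
ee_rot: [0.029, 1.0, 0.0, -0.0]
contact_force: [0.6, 0.4, 0.0]
finger_gap: 0.0235
```

apply_moves(deltas="-0.8 -3 0 0 0 0 1;0 0 0 0 0 0 1;0 0 0 0 0 0 1")

```text
t: 31.5
ee_pos: [0.6026, -0.3422, 0.1526]
ee_rot: [0.03, 1.0, 0.0, -0.0]
contact_force: [-0.4, -0.2, -1.3]
finger_gap: 0.0233
```

```bash
cat > go.py <<'E'
from h import *
import sys
o=bot.get_obs();R=Rot.from_quat(o['ee_rot']).as_matrix();print(o['ee_pos'],R[:,2].round(4),'yaw',np.degrees(np.arctan2(R[1,1],R[0,1])),o['finger_gap'],o['contact_force'])
print('to go tool cm',(100*R.T@(np.array([.6035,-.3454,.0639])-o['ee_pos'])).round(2))
E
python3 go.py
```

```text
[ 0.60259657 -0.34221035  0.15256755] [-9.e-04  8.e-04 -1.e+00] yaw 86.53543596084124 0.02333079296826444 [-0.35462604 -0.15436662 -1.29804116]
to go tool cm [-0.12 -0.32  8.87]
```

apply_moves(deltas="-0.1 -0.3 2 0 0 0 1;0 0 2 0 0 0 1;0 0 0 0 0 0 1;0 0 0 0 0 0 1")

```text
t: 31.9
ee_pos: [0.6032, -0.3446, 0.1137]
ee_rot: [0.03, 1.0, 0.0, -0.0]
contact_force: [0.2, -0.5, 0.1]
finger_gap: 0.0235
```

```bash
python3 go.py; python3 -c "
from h import *
shot('wrist','w18')"
```

```text
[ 0.60322467 -0.34455101  0.11373303] [-6.e-04  4.e-04 -1.e+00] yaw 86.60979976837166 0.02351521696183355 [ 0.15084051 -0.5431425   0.08690488]
to go tool cm [-0.04 -0.08  4.98]
```

apply_moves(deltas="0 -0.1 0.6 0 0 0 1;0 0 0.6 0 0 0 1;0 0 0.6 0 0 0 1;0 0 0 0 0 0 1")

```text
t: 32.35
ee_pos: [0.6024, -0.3468, 0.0942]
ee_rot: [0.03, 1.0, 0.0, -0.001]
contact_force: [-0.8, 0.3, -1.8]
finger_gap: 0.0233
```

```bash
python3 go.py
```

```text
[ 0.60240242 -0.34682433  0.09417024] [-1.6e-03  8.0e-04 -1.0e+00] yaw 86.50843955426188 0.023254432791714783 [-0.82760702  0.26968465 -1.76899377]
to go tool cm [-0.11  0.15  3.03]
```

The blade is in the hole without contact. Continue down.

apply_moves(deltas="-0.1 0.15 0.7 0 0 0 1;0 0 0.7 0 0 0 1;0 0 0.6 0 0 0 1;0 0 0.4 0 0 0 1;0 0 0 0 0 0 1")

```text
t: 32.85
ee_pos: [0.6037, -0.3454, 0.0704]
ee_rot: [0.03, 1.0, 0.0, -0.001]
contact_force: [-0.2, 0.2, -1.5]
finger_gap: 0.0231
```

apply_moves(deltas="0 0 0.2 0 0 0 1;0 0 0.2 0 0 0 1;0 0 0 0 0 0 1")

```text
t: 33.15
ee_pos: [0.6041, -0.3456, 0.0672]
ee_rot: [0.03, 1.0, -0.0, -0.0]
contact_force: [0.2, 0.9, -0.2]
finger_gap: 0.0234
```

apply_moves(deltas="0 0 0.15 0 0 0 1;0 0 0 0 0 0 1")

```text
t: 33.35
ee_pos: [0.6041, -0.3456, 0.0658]
ee_rot: [0.03, 1.0, -0.0, -0.0]
contact_force: [0.3, -1.3, -0.5]
finger_gap: 0.0237
```

apply_moves(deltas="0 0 0.15 0 0 0 1;0 0 0 0 0 0 1")

```text
t: 33.55
ee_pos: [0.604, -0.3456, 0.0641]
ee_rot: [0.03, 1.0, 0.0, -0.0]
contact_force: [-0.5, 0.4, -0.7]
finger_gap: 0.0235
```

apply_moves(deltas="0 0 0.15 0 0 0 1;0 0 0 0 0 0 1")

```text
t: 33.75
ee_pos: [0.6041, -0.3457, 0.0639]
ee_rot: [0.03, 1.0, -0.0, 0.0]
contact_force: [-2.6, 1.3, 6.0]
finger_gap: 0.0233
```

Collar seated (6 N at 0.0639). Release, rise clear and check everything numerically.

apply_moves(deltas="0 0 -0.1 0 0 0 1;0 0 0 0 0 0 0.4;0 0 0 0 0 0 0;0 0 0 0 0 0 0;0 0 0 0 0 0 0")

```text
t: 34.25
ee_pos: [0.6041, -0.3457, 0.0637]
ee_rot: [0.03, 1.0, -0.0, -0.0]
contact_force: [-0.6, 0.1, 0.0]
finger_gap: 0.0801
```

apply_moves(deltas="0 0 -1.5 0 0 0 0;0 0 -3 0 0 0 0;0 0 -4 0 0 0 0;0 0 -2 0 0 0 0;3 0 0 0 0 0 0")

```text
t: 34.75
ee_pos: [0.578, -0.3449, 0.1721]
ee_rot: [0.03, 1.0, -0.002, 0.003]
contact_force: [-0.3, -0.1, -0.1]
finger_gap: 0.085
```

apply_moves(deltas="4 4 -2 0 0 0 0;2 4 -2 0 0 0 0;0 0 0 0 0 0 0;0 0 0 0 0 0 0")

```text
t: 35.15
ee_pos: [0.5256, -0.2669, 0.2067]
ee_rot: [0.03, 1.0, -0.001, 0.001]
contact_force: [0.9, -0.6, -0.3]
finger_gap: 0.0859
```

Run:
```python
from h import *
o=bot.get_obs(); print(o['t'],o['ee_pos'],o['contact_force'],o['finger_gap'])
c0,i0=load('top0'),cv2.imread('pics/top0.png'); c=shot('top','t20'); shot('wrist','w20'); shot('scene','s20'); i1=c['pixels']
# handle: correlate the original handle patch in the new top picture
t=i0[192:222,455:485]; 
r=cv2.matchTemplate(i1[180:235,440:500],t,cv2.TM_CCOEFF_NORMED); print('handle match',cv2.minMaxLoc(r),'expect (15,12)')
s0,s1=cv2.imread('pics/scene0.png'),cv2.imread('pics/s20.png')
r=cv2.matchTemplate(s1[300:400,110:200],s0[312:392,125:185],cv2.TM_CCOEFF_NORMED); print('scene match',cv2.minMaxLoc(r),'expect (15,12)')
for n,X,lo,hi in (('dish',[.4,-.329,.049],(0,90,60),(14,255,255)),('stub',[.522,.143,.019],(17,110,50),(35,255,255))):
    p=w2px(c,X); hsv=cv2.cvtColor(i1,cv2.COLOR_BGR2HSV); m=cv2.inRange(hsv,lo,hi); nn,l,s,ce=cv2.connectedComponentsWithStats(m)
    print(n,p.round(1),[(s[i].tolist(),ce[i].round(1)) for i in range(1,nn) if np.linalg.norm(ce[i]-p)<10 and s[i,4]>4])
```

```text
35.15 [ 0.52560722 -0.26694354  0.20668487] [ 0.89345461 -0.62290513 -0.2537093 ] 0.0858560127799657
handle match (-0.3212759494781494, 0.49377956986427307, (30, 13), (18, 17)) expect (15,12)
scene match (-0.09177731722593307, 0.8540542125701904, (30, 20), (15, 12)) expect (15,12)
dish [470.3 302.4] []
stub [250.8 270.4] [([249, 269, 4, 4, 13], array([250.4, 270.4]))]
```

The scene view matches the original scraper pose exactly, but the arm hid the top view. Move aside and recheck.

apply_moves(deltas="2 4 -1 0 0 0 0;2 4 0 0 0 0 0;2 4 0 0 0 0 0;2 4 0 0 0 0 0;2 4 0 0 0 0 0")

```text
t: 35.8
ee_pos: [0.4373, -0.0609, 0.2147]
ee_rot: [0.031, 1.0, 0.0, -0.001]
contact_force: [-0.5, 0.4, -0.1]
finger_gap: 0.0855
```

apply_moves(deltas="0 4 0 0 0 0 0;0 2 0 0 0 0 0;0 0 0 0 0 0 0;0 0 0 0 0 0 0")

```text
t: 36.2
ee_pos: [0.4418, -0.0019, 0.2149]
ee_rot: [0.03, 1.0, -0.0, -0.001]
contact_force: [0.6, -0.6, 0.2]
finger_gap: 0.0854
```

Run:
```python
from h import *
o=bot.get_obs(); print(o['t'],o['ee_pos'],o['contact_force'])
i0=cv2.imread('pics/top0.png'); c=shot('top','t21'); i1=c['pixels']
r=cv2.matchTemplate(i1[180:235,440:500],i0[192:222,455:485],cv2.TM_CCOEFF_NORMED); print('handle match',cv2.minMaxLoc(r),'expect (15,12)')
hsv=cv2.cvtColor(i1,cv2.COLOR_BGR2HSV)
a,b,d=w2px(c,[.4,-.329,.049]),w2px(c,[.572,.3445,.029]),w2px(c,[.421,.311,.04])
print('dish px pred',a,'hsv',hsv[int(a[1]),int(a[0])])
m=cv2.inRange(hsv[280:325,445:490],(2,170,80),(10,255,255)); y,x=np.nonzero(m); print(len(x),x.mean()+445,y.mean()+280,np.ptp(x),np.ptp(y))
print('block',b.round(1),hsv[int(b[1]),int(b[0])],'ring',d.round(1))
m=cv2.inRange(hsv[235:282,140:190],(0,0,150),(180,60,255)); y,x=np.nonzero(m); q=cv2.minAreaRect(np.c_[x,y].astype(np.float32)); print('block rect',q[0][0]+140,q[0][1]+235,q[1:])
m=cv2.inRange(hsv[298:345,155:200],(0,0,90),(180,60,255)); y,x=np.nonzero(m); print('ring',len(x),(x.min()+x.max())/2+155,(y.min()+y.max())/2+298,np.ptp(x),np.ptp(y))
p=w2px(c,[.522,.143,.019]); m=cv2.inRange(hsv,(17,110,50),(35,255,255)); n,l,s,ce=cv2.connectedComponentsWithStats(m); print('stub',p,[ce[i] for i in range(1,n) if np.linalg.norm(ce[i]-p)<6])
```

```text
36.2 [ 0.44175454 -0.00192542  0.21493981] [ 0.57324087 -0.61534688  0.17523289]
handle match (-0.19074596464633942, 0.9753769636154175, (25, 6), (15, 12)) expect (15,12)
dish px pred [470.30983139 302.38550371] hsv [ 10 140 224]<stdin>:8: RuntimeWarning: Mean of empty slice.
  ret = ret.dtype.type(ret / rcount)
Traceback (most recent call last):
ValueError: zero-size array to reduction operation maximum which has no identity
```

The scraper now matches its original pose exactly (0.975), copper shows at the dish's place, and the stub hasn't moved since t17. Hand in.

```bash
python3 -c "
from station import bot
print(bot.sign_off())"
```

```text
the job is handed in; nothing more can be done
None
```

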